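# Lock the stop collar on the arbor flat

## Robot

A 6-joint arm with a two-finger parallel gripper is mounted at the origin on the work surface. World frame = base frame: x ahead of the robot, y to its left, z up, the work surface at z = 0. Lengths are in m, angles in rad, forces in N, time in s.
With the tool pointing down it reaches from about 0.375 to 0.9 m from the base axis. Payload 3.1 kg.
Tool frame: the origin (TCP) lies between the finger pads; the fingertips stand 25 mm ahead of it and the grasp point (between the pads) lies 6 mm ahead of it; y points along the fingers, x is the direction in which the jaws open and shut, and the axes are right-handed (so a half turn about y gives the same grasp; the last joint's range is limited). The gripper opens to 87 mm and grips with 3 to 60 N. Pads are 19 mm wide; open, the fingers measure 117 mm over their backs; the gripper's body (75 mm by 190 mm) begins 51 mm behind the grasp point.
Start: joints at [-1.298, 0.527, 1.433, -0, 1.181, -0.178], TCP at [0.272, -0.563, 0.248] pointing down, gripper open.
Joint ranges: [-3.08, 3.08], [-0.75, 2.2], [0.22, 2.44], [-1.43, 4.57], [0, 2.65], [-2.85, 2.85]. Speed limits (rad/s): [2.79, 2.79, 3.14, 3.14, 3.14, 3.14].

## Interface

Orientations are given as a unit quaternion [x, y, z, w].
In Python, from rig import robot gives the robot as it stands.
- The arm moves only by the tool carry_out, never from a script. Its argument "moves" is a list of rows, each a list of 7 numbers: the opening, from 0 (shut) to 1 (fully open), then the shift along the tool's x, y, z in cm, then the turn, a rotation vector about the tool's x, y, z in rad. In form: [[grip, x, y, z, rx, ry, rz], ...]. A call has 1 to 20 rows; each row is the pose to reach, as a shift and turn from the pose commanded when the call began, along the tool's axes at that moment; what a row does not reach only later rows make up. A row lasts 1/10 s, in which the tool goes at most 50 mm and 8.59 degrees, less where a joint would pass 70% of its speed; a pose out of reach is approached as far as the arm can. A call with a gripper value outside its range is refused whole. The fingers move at their own pace and stop on an object; "force" is the grip in N (left out, the last holds). Time passes only in rows, so rows that repeat a pose let the fingers close. It gives the time, the measured TCP pose, the force and the opening at its end, in the units of the state.
- robot.get_obs(): the state, without advancing time (a new reading comes with each control period).
- robot.camera(name): name is "side" or "top" or "wrist"; returns the picture (480x640x3 uint8, red, green, blue); there is no depth.
- robot.camera_params(name): a dict with "fx", "fy", "cx", "cy" (pixels), "extrinsics" (4x4, takes a point from camera to world coordinates); the wrist camera has in their place "mount" (4x4, takes a point from camera to tool coordinates, whose origin is the TCP and whose axes are the tool frame's). Camera axes: x right, y down, z forward; pixel columns grow to the right and rows downward; lengths in m; the calibration is good to about 2 mm. The wrist camera is an equidistant fisheye: a pixel r from the principal point sees the ray r / f radians off the axis. A picture is of the moment at which its call begins: read the wrist's pose just before it. camera_params takes no time and is no camera call.
- robot.hand_in(): hands the job in, once; it reports no verdict.
The state is a dict: "time": time; "q": joint angles; "joint_velocities": joint speeds; "joint_torque": joint torques, N m; "position": TCP position; "tool_rot": TCP orientation; "ft_force": force on the tool from outside, world axes, zero at the start; "moment": the same for the moment, N m; "grip_width": finger opening in m.
Only numpy, scipy, OpenCV 4.12 (cv2) and the standard library are available. Lean on these libraries where they do the work, as an engineer would, in place of code of your own. Each camera call takes 0.05 s, during which the arm holds its last target.

## Task

Swing the stop collar round on the clamped arbor shaft until its thumb screw faces the flat on the shaft, rocking it gently to feel for the middle of the flat, and screw the thumb screw in clockwise until its foot sits squarely on the flat and both its edges are firmly finger-tight. Do not force the foot hard against the shaft, leave the other things on the bench alone, and let go at the end.

Things in the scene. Friction and masses are not known exactly. Their poses are not given: they have to be found in the camera images.
- stand: Fixed arbor stand: grey base plate 160 x 250 x 12 mm with two blue pillow blocks 20 mm thick, 130 mm high, at 85 mm either side. Origin: centre of the plate's underside, on the bench. z up; y runs along the shaft; x points across the shaft, away from the robot (yaw within 0.3 rad). The horizontal shaft axis lies 100 mm above the origin. A die disc 100 mm across sits on the +y end of the shaft.
- arbor: The shaft in its bearings, 32 mm in diameter; it cannot turn. Origin: on the shaft axis, at the middle of the collar; axes as the stand's (they do not show which way the flat faces). One flat runs along the whole shaft, 11.5 mm from the axis (0.3 mm more or less), 22 mm wide; it faces upwards but leans up to 0.22 rad towards +x or -x of the stand, not measured.
- collar (a joint): Angle (rad) of the dark steel stop collar (56 mm across, 20 mm wide) about the shaft: 0 with the thumb screw straight up, positive with the screw leaning to +x of the stand; range -1.1 to 1.1. It starts leaning 0.4 to 0.65 towards -x (towards the robot). It turns stiffly (0.12 N m, about 2 N at the knob) and stays where left; it cannot slide along the shaft.
- screw (a joint): Angle (rad) of the thumb screw, 0 as it starts, growing as it is turned clockwise seen from its knob; range 0 to 4.2. Fast thread: it goes in 1.5 mm per radian. Turning it takes 0.15 N m, and 0.0015 N m more per newton of clamping; it stays where left. At 0 its foot is 15.7 mm from the shaft axis: on the round part it stops at about 0.5 rad, square on the flat at about 2.8 rad (2.6 to 3.0).
- knob_grip (a point): Centre of the thumb screw's steel wing knob, a bar 34 mm long, 10 mm thick and 18 mm high (along the screw). It lies on the screw's axis, 70 mm from the shaft axis at screw angle 0 and 1.5 mm nearer per radian. Its y runs along the bar (parallel to the shaft at screw angle 0), its x across the 10 mm thickness, its z out along the screw. A 10 mm stem joins it to the collar's boss, whose top is 38 mm from the shaft axis.
- foot_near: The edge of the screw's clamping foot on the -x side, inside the collar: a bar 3 mm thick, 9 mm long, parallel to the shaft, 5.5 mm from the screw's axis. The foot goes in with the screw but does not rotate with it. Its origin is on the shaft axis at screw angle 0 and moves in by 1.5 mm per radian. An edge gives about 1 mm per 60 N: a quarter to half a radian past first touch is firmly tight.
- foot_far: The foot's other edge, 5.5 mm to the +x side. With the collar askew only one edge bears. With the foot below the round level (screw 1.2 to 2.5 rad) the collar can be rocked until an edge stops it; the stops lie equally far from the middle of the flat (0.26 rad at screw 1.45, 0.1 to 0.15 at 2.3) and feel as 3 N more on the knob, rising; over about 10 N can overload the edge or ride it over onto the round.
- spare_collar: Loose dark steel ring 56 mm across, 20 mm high, a bystander. Origin: centre of its underside.
- oil_can: Loose plain metal can 54 mm across, 120 mm high, a bystander. Origin: centre of its underside.
- screwdriver: Loose screwdriver lying on the bench, a bystander.
- spanner: Loose spanner lying on the bench, a bystander.

How it is judged:
By the outcome, as a careful person would: the job done as asked, in the order asked, and still so for the second after the job is handed in, with the robot touching nothing.
It also fails if it takes over 72 s, if anything falls off the work surface, if the arm or the gripper's body presses on something with over 40 N, if the wrist force passes 120 N, or if a joint passes its speed limit or range.

## Working session

There is one attempt and no reset: what is moved stays moved. The work goes in short steps, Python scripts to look and compute and a tool call to move; the robot and the scene stay as the last step left them, time stands still between calls to the robot, and variables do not carry over. Pictures are saved under pics/ and viewed, and the job is handed in when it is done.

Besides the shell and the picture viewer there is one more tool, called by a JSON object that holds its "op" and its "data". carry_out: Moves the arm, as the interface text tells. Its arguments: {"type":"object","properties":{"moves":{"type":"array"},"force":{"type":"number"}},"required":["moves"]}

```bash
ls; mkdir -p pics; cat > h.py <<'E'
import numpy as np, cv2
from rig import robot
from scipy.spatial.transform import Rotation as R
def snap(n,f):
    im=robot.camera(n); cv2.imwrite('pics/'+f+'.png',cv2.cvtColor(im,cv2.COLOR_RGB2BGR)); return im
def proj(n,P):
    c=robot.camera_params(n); E=np.array(c['extrinsics']); p=(np.atleast_2d(P)-E[:3,3])@E[:3,:3]
    return np.c_[c['fx']*p[:,0]/p[:,2]+c['cx'],c['fy']*p[:,1]/p[:,2]+c['cy']]
def ray(n,u,v):
    c=robot.camera_params(n); E=np.array(c['extrinsics'])
    d=E[:3,:3]@np.array([(u-c['cx'])/c['fx'],(v-c['cy'])/c['fy'],1]); return E[:3,3],d/np.linalg.norm(d)
def wray(u,v,o=None):
    o=o or robot.get_obs(); c=robot.camera_params('wrist'); M=np.array(c['mount'])
    a,b=u-c['cx'],v-c['cy']; r=np.hypot(a,b); t=r/c['fx']
    d=np.array([np.sin(t)*a/max(r,1e-9),np.sin(t)*b/max(r,1e-9),np.cos(t)])
    Q=R.from_quat(o['tool_rot']).as_matrix()
    return np.array(o['position'])+Q@M[:3,3],Q@M[:3,:3]@d
def tri(*rays):
    A=sum(np.eye(3)-np.outer(d,d) for o,d in rays); b=sum((np.eye(3)-np.outer(d,d))@o for o,d in rays)
    p=np.linalg.solve(A,b); return p,[np.linalg.norm((np.eye(3)-np.outer(d,d))@(p-o)) for o,d in rays]
def onz(r,z): return r[0]+r[1]*(z-r[0][2])/r[1][2]
E
python3 - <<'E'
from h import *
print(robot.get_obs())
for n in('side','top','wrist'):
    snap(n,n+'0'); print(n,robot.camera_params(n))
E
```

```text
pics
{'time': 0.0, 'q': array([-1.29852597e+00,  5.28460690e-01,  1.43390889e+00, -4.11283464e-05,
        1.18137933e+00, -1.78508867e-01]), 'joint_velocities': array([ 1.77177167e-03,  1.05123272e-04,  5.05738352e-04, -4.51371390e-04,
        6.01910990e-05, -7.71480852e-04]), 'joint_torque': array([ 8.31208072e-04, -4.40035343e+01, -1.76589471e+01,  6.34415634e-02,
        5.84493263e-02, -1.64460089e-04]), 'position': array([ 0.27211761, -0.56189531,  0.24657284]), 'tool_rot': array([-0.59859595,  0.37617837, -0.37503279,  0.59960248]), 'ft_force': array([-0.28892116,  0.65637945, -0.69412235]), 'moment': array([ 0.00554981, -0.04361596,  0.02876475]), 'grip_width': 0.08717846072529321}
side {'fx': 620.3799166477035, 'fy': 620.3799166477035, 'cx': 318.7264473947178, 'cy': 239.3092997062862, 'extrinsics': array([[-0.98089961, -0.09761028,  0.16825036,  0.28040953],
       [-0.19449656,  0.50398068, -0.84153108,  1.1508049 ],
       [-0.00265285, -0.85818163, -0.51333931,  0.83515853],
       [ 0.        ,  0.        ,  0.        ,  1.        ]])}
top {'fx': 477.02818390903747, 'fy': 477.02818390903747, 'cx': 318.3563926024702, 'cy': 236.90839549955987, 'extrinsics': array([[ 0.0145976 , -0.9984053 ,  0.0545322 ,  0.48631478],
       [-0.99980689, -0.013857  ,  0.01393448, -0.00645741],
       [-0.01315661, -0.05472508, -0.99841478,  1.17219788],
       [ 0.        ,  0.        ,  0.        ,  1.        ]])}
wrist {'fx': 371.64829954431775, 'fy': 371.64829954431775, 'cx': 320.3166949887012, 'cy': 241.1970423708261, 'mount': array([[ 9.99999956e-01, -1.79147866e-04,  2.34505069e-04,
         1.32288375e-03],
       [-2.72866624e-04, -2.58692157e-01,  9.65959778e-01,
        -1.38068271e-01],
       [-1.12385010e-04, -9.65959800e-01, -2.58692195e-01,
         6.89431721e-02],
       [ 0.00000000e+00,  0.00000000e+00,  0.00000000e+00,
         1.00000000e+00]])}
```

View pics/side0.png

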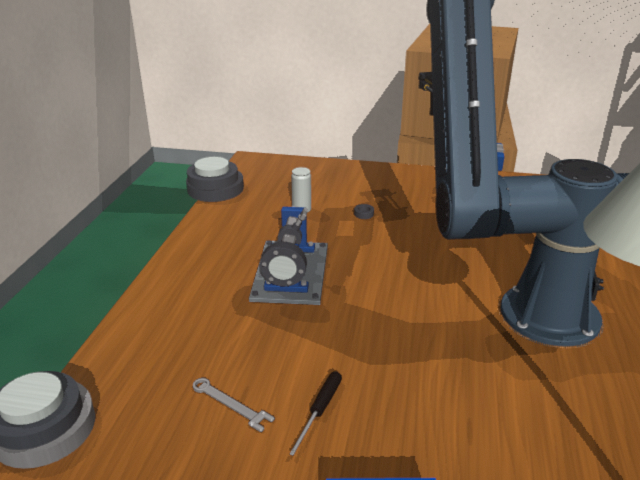

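View pics/top0.png

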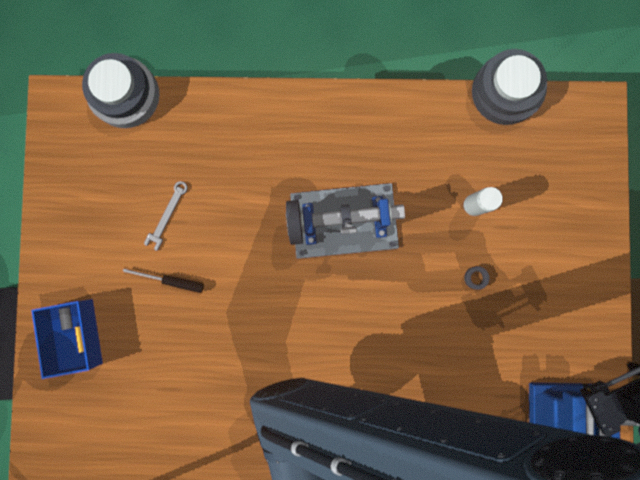

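View pics/wrist0.png

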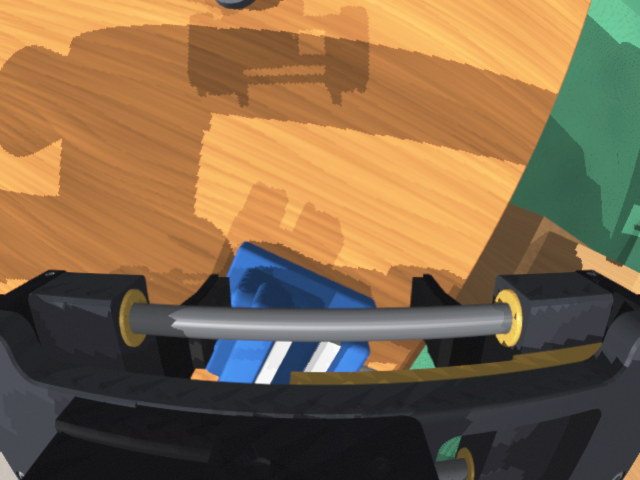

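```bash
python3 - <<'E'
from h import *
print(R.from_quat(robot.get_obs()['tool_rot']).as_matrix().round(3))
for n,b in(('side',(300,150,560,300)),('top',(270,150,420,330))):
    im=cv2.imread(f'pics/{n}0.png'); x0,y0,x1,y1=b
    c=im[y0:y1,x0:x1]; s=3; cv2.imwrite(f'pics/{n}0z.png',cv2.resize(c,None,fx=s,fy=s,interpolation=cv2.INTER_CUBIC))
E
```

```text
[[ 0.436 -0.     0.9  ]
 [-0.9    0.002  0.436]
 [-0.002 -1.     0.   ]]
```

View pics/side0z.png

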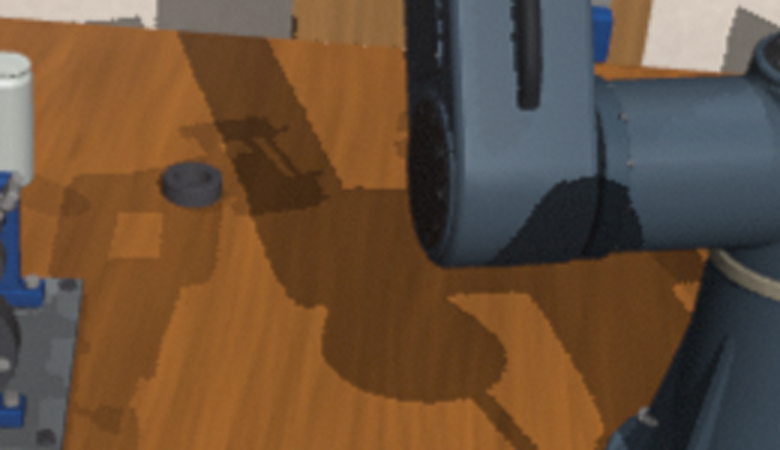

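View pics/top0z.png

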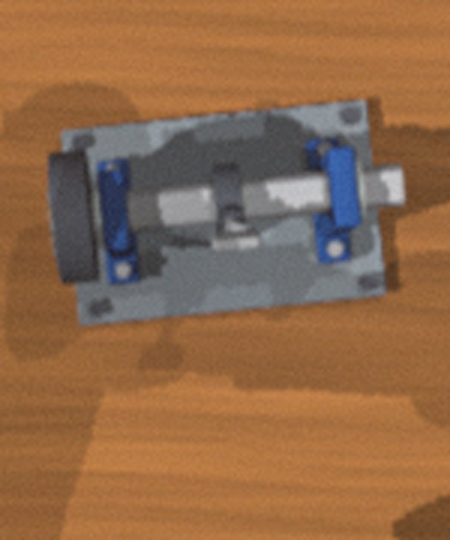

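```bash
python3 - <<'E'
from h import *
C=[(62,130),(366,100),(386,292),(80,325)]
P=[onz(ray('top',270+u/3,150+v/3),.012) for u,v in C]
for p in P: print(p.round(4))
c=sum(P)/4; print('centre',c, [np.linalg.norm(P[i]-P[(i+1)%4]).round(4) for i in range(4)])
d=(P[0]-P[1])+(P[3]-P[2]); yaw=np.arctan2(d[1],d[0])-np.pi/2; print('yaw',yaw)
d2=(P[0]-P[3])+(P[1]-P[2]); print(np.arctan2(d2[1],d2[0]))
im=cv2.imread('pics/side0.png')[190:310,240:340]; cv2.imwrite('pics/side0y.png',cv2.resize(im,None,fx=5,fy=5,interpolation=cv2.INTER_CUBIC))
E
```

```text
[0.6557 0.0791 0.012 ]
[ 0.6834 -0.1685  0.012 ]
[ 0.527  -0.1856  0.012 ]
[0.4968 0.0617 0.012 ]
centre [ 0.59072522 -0.05330959  0.012     ] [np.float64(0.2492), np.float64(0.1573), np.float64(0.2492), np.float64(0.1598)]
yaw 0.11669456228208741
0.10914955758218561
```

View pics/side0y.png

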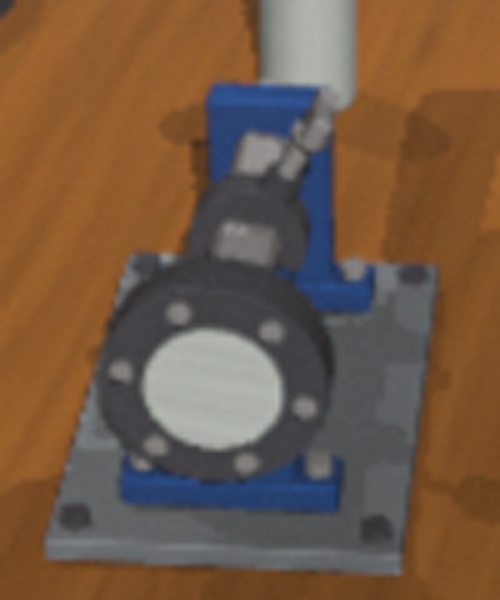

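```bash
cat >> h.py <<'E'
S=np.array([.5907,-.0533,0.]); YAW=.113
sx=np.array([np.cos(YAW),np.sin(YAW),0]); sy=np.array([-np.sin(YAW),np.cos(YAW),0]); sz=np.array([0,0,1.])
def pose(a,turn=0.,rad=.07,yc=0.,ahead=.006,S=S):
    """grasp pose: collar angle a, screw turn; returns TCP pos, R"""
    u=np.cos(a)*sz+np.sin(a)*sx
    ty=-u; tx=np.cos(a)*sx-np.sin(a)*sz; tz=np.cross(tx,ty)
    Q=np.c_[tx,ty,tz]@R.from_rotvec([0,turn,0]).as_matrix()
    g=S+sz*.1+sy*yc+u*rad
    return g-Q[:,1]*ahead,Q
def row(p,Q,o=None):
    o=o or robot.get_obs(); Q0=R.from_quat(o['tool_rot']).as_matrix()
    return (Q0.T@(p-o['position'])*100).round(2),R.from_matrix(Q0.T@Q).as_rotvec().round(3)
def st():
    o=robot.get_obs(); print('t',round(o['time'],2),'p',np.round(o['position'],4),'q',np.round(o['q'],3),'F',np.round(o['ft_force'],2),'M',np.round(o['moment'],3),'g',round(o['grip_width'],4))
    return o
E
python3 - <<'E'
from h import *
k,e=tri(ray('top',348.3,230.7),ray('side',303.4,213.5)); print('knob',k,e,[(k-S)@v for v in (sx,sy,sz)])
print(proj('top',[pose(a)[0] for a in(-.4,-.5,-.65)]),proj('side',[pose(a)[0] for a in(-.4,-.5,-.65)]))
p,Q=pose(0,0); p=p*1+sz*.12-sx*.03; print(p,row(p,Q))
E
```

```text
knob [ 0.55612828 -0.05546532  0.16352996] [np.float64(0.0006872948073281285), np.float64(0.0006872948073282775)] [np.float64(-0.03459539309101934), np.float64(0.001746781449664566), np.float64(0.1635299602541964)]
[[348.97849213 227.72988515]
 [349.22870204 231.06213267]
 [349.53711519 235.72839844]] [[301.54311426 210.55232878]
 [304.5696115  211.94934451]
 [308.79722722 214.50797935]]
[ 0.56089133 -0.05668279  0.296     ] (array([-32.92,  -4.85,  48.01]), array([-1.000e-03, -1.233e+00, -1.000e-03]))
```

{"op": "carry_out", "data": {"moves": [[1, -33, -4.8, 48, 0, -1.23, 0], [1, -33, -4.8, 48, 0, -1.23, 0], [1, -33, -4.8, 48, 0, -1.23, 0], [1, -33, -4.8, 48, 0, -1.23, 0], [1, -33, -4.8, 48, 0, -1.23, 0], [1, -33, -4.8, 48, 0, -1.23, 0], [1, -33, -4.8, 48, 0, -1.23, 0], [1, -33, -4.8, 48, 0, -1.23, 0], [1, -33, -4.8, 48, 0, -1.23, 0], [1, -33, -4.8, 48, 0, -1.23, 0], [1, -33, -4.8, 48, 0, -1.23, 0], [1, -33, -4.8, 48, 0, -1.23, 0], [1, -33, -4.8, 48, 0, -1.23, 0], [1, -33, -4.8, 48, 0, -1.23, 0], [1, -33, -4.8, 48, 0, -1.23, 0], [1, -33, -4.8, 48, 0, -1.23, 0]]}}

```text
time: 1.75
position: [0.5599, -0.0577, 0.2953]
tool_rot: [-0.706, -0.038, 0.038, 0.706]
ft_force: [-0.1, -0.5, 0.1]
grip_width: 0.0869
```

```bash
python3 - <<'E'
from h import *
st(); snap('wrist','w1')
E
```

```text
t 1.75 p [ 0.5599 -0.0577  0.2953] q [-0.301  0.39   1.533 -0.     1.22  -0.409] F [-0.13 -0.52  0.11] M [-0.085 -0.028 -0.065] g 0.0869
```

View pics/w1.png

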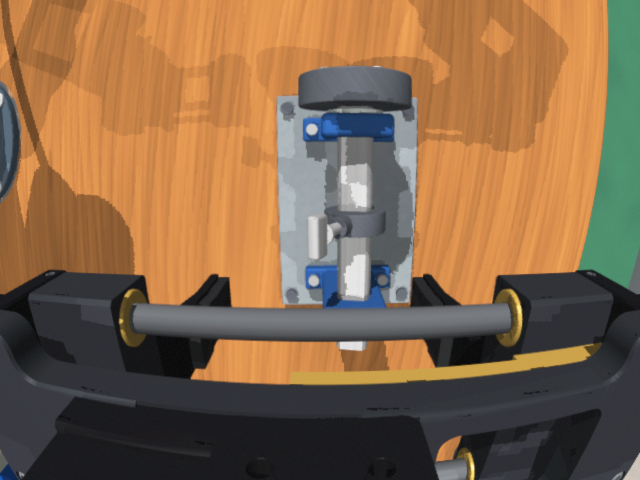

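```bash
python3 - <<'E'
from h import *
im=cv2.imread('pics/w1.png')[190:300,270:430]; cv2.imwrite('pics/w1z.png',cv2.resize(im,None,fx=5,fy=5,interpolation=cv2.INTER_CUBIC))
k,e=tri(ray('top',348.3,230.7),ray('side',303.4,213.5),wray(317,238)); print('knob',k,e,[(k-S)@v for v in (sx,sy,sz)])
# plate corners wrist
for u,v in((278,98),(417,98),(410,303),(282,300)): print(onz(wray(u,v),.012))
E
```

```text
knob [ 0.55637096 -0.0571776   0.16311828] [np.float64(0.001792777229021719), np.float64(0.0009295100254095749), np.float64(0.0020011778438304858)] [np.float64(-0.03454734113026772), np.float64(1.806104895294345e-05), np.float64(0.16311828140985035)]
[0.49846567 0.05822313 0.012     ]
[0.65476226 0.07813014 0.012     ]
[ 0.68501619 -0.16995551  0.012     ]
[ 0.52423993 -0.18191136  0.012     ]
```

View pics/w1z.png

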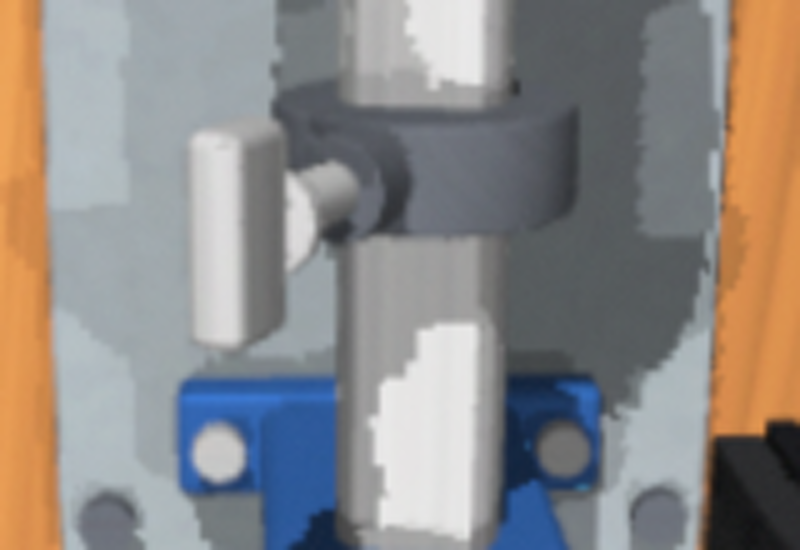

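```bash
python3 - <<'E'
from h import *
for r in(.13,.07): 
    p,Q=pose(-.5,0,rad=r,yc=.001); print(p,row(p,Q))
E
```

```text
[ 0.52580121 -0.05965852  0.21935123] (array([-3.41,  7.6 ,  0.17]), array([ 0.001, -0.005, -0.501]))
[ 0.55438328 -0.05641493  0.16669627] (array([-0.53, 12.87,  0.18]), array([ 0.001, -0.005, -0.501]))
```

{"op": "carry_out", "data": {"moves": [[1, -3.4, 5, 0.17, 0, 0, -0.5], [1, -3.4, 7.6, 0.17, 0, 0, -0.5], [1, -3.4, 7.6, 0.17, 0, 0, -0.5], [1, -3.4, 7.6, 0.17, 0, 0, -0.5], [1, -3.4, 7.6, 0.17, 0, 0, -0.5], [1, -3.4, 7.6, 0.17, 0, 0, -0.5]]}}

```text
time: 2.4
position: [0.5244, -0.059, 0.2187]
tool_rot: [-0.674, -0.21, -0.137, 0.694]
ft_force: [0.2, 0.1, 0.8]
grip_width: 0.0868
```

```bash
python3 - <<'E'
from h import *
st(); snap('wrist','w2'); snap('side','s2')
p,Q=pose(-.5,0,yc=.001); print(p,row(p,Q))
im=cv2.imread('pics/s2.png')[120:310,200:440]; cv2.imwrite('pics/s2z.png',cv2.resize(im,None,fx=3,fy=3,interpolation=cv2.INTER_CUBIC))
E
```

```text
t 2.4 p [ 0.5244 -0.059   0.2187] q [-0.469  0.341  2.044  0.695  0.42  -1.168] F [0.23 0.08 0.78] M [-0.056  0.194  0.033] g 0.0868
[ 0.55438328 -0.05641493  0.16669627] (array([-0.12,  6.  , -0.01]), array([ 0.002, -0.004, -0.   ]))
```

View pics/w2.png

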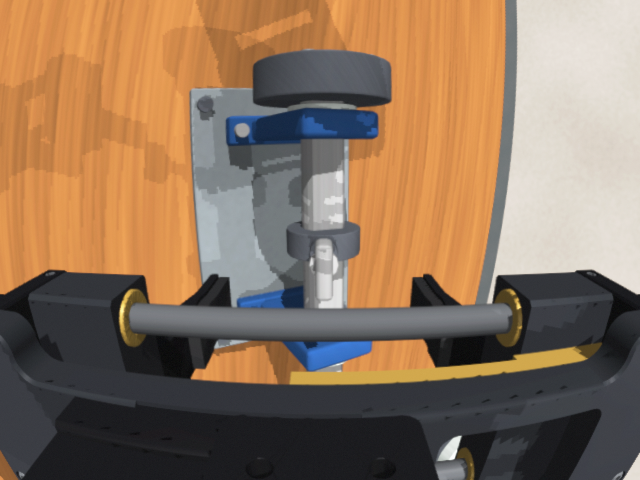

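View pics/s2z.png

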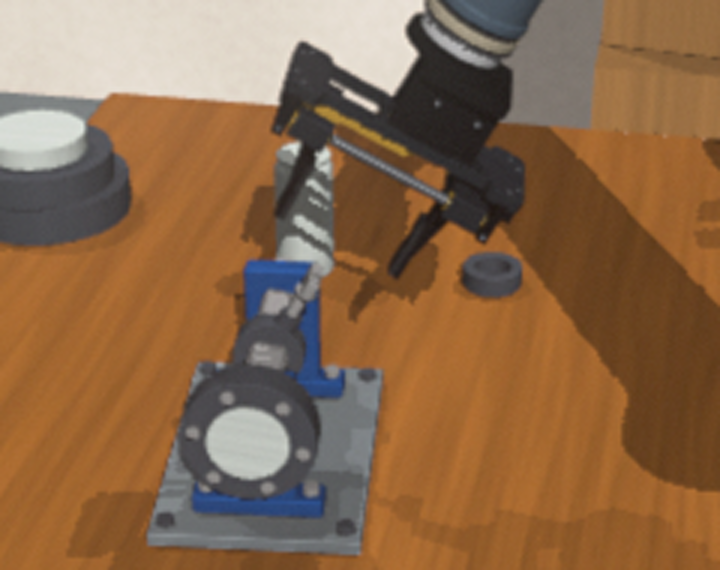

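```bash
python3 - <<'E'
from h import *
im=cv2.imread('pics/w2.png')[130:310,250:400]; cv2.imwrite('pics/w2z.png',cv2.resize(im,None,fx=4,fy=4,interpolation=cv2.INTER_CUBIC))
o2=robot.get_obs()
o1=dict(position=np.array([.5599,-.0577,.2953]),tool_rot=np.array([-.706,-.038,.038,.706]))
r1,r2=wray(317,238,o1),wray(324,270,o2)
f=lambda k:np.round([(k-S)@v for v in (sx,sy,sz)],4)
for n,rs in(('w1w2',(r1,r2)),('all',(r1,r2,ray('top',348.3,230.7),ray('side',303.4,213.5)))):
    k,e=tri(*rs); print(n,f(k),np.round(e,4))
# intersect w2 image rays through shaft with stand plane
def planehit(r,u):  # plane through axis perpendicular to u
    A=S+sz*.1; t=((A-r[0])@u)/(r[1]@u); return r[0]+t*r[1]
u=np.cos(-.5)*sz+np.sin(-.5)*sx
for uv in((302,180),(345,180),(302,215),(346,215)): print(uv,f(planehit(wray(*uv,o2),u)))
for uv in((338,180),(373,180),(337,260),(371,260)): print(uv,f(planehit(wray(*uv,o1),sz)))
E
```

```text
w1w2 [-0.034  -0.0006  0.1679] [0.0003 0.0003]
all [-0.0339 -0.0002  0.1643] [0.0016 0.0021 0.0023 0.0016]
(302, 180) [-0.0112  0.043   0.0939]
(345, 180) [0.0167 0.0429 0.1091]
(302, 215) [-0.0115  0.0166  0.0937]
(346, 215) [0.0176 0.0165 0.1096]
(338, 180) [-0.0155  0.0353  0.1   ]
(373, 180) [0.0162 0.0355 0.1   ]
(337, 260) [-0.0161 -0.04    0.1   ]
(371, 260) [ 0.0163 -0.0403  0.1   ]
```

View pics/w2z.png

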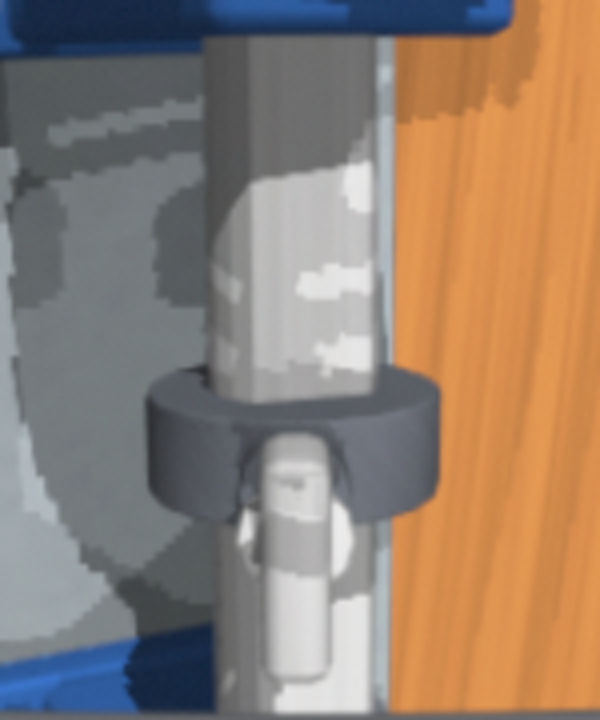

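{"op": "carry_out", "data": {"moves": [[1, 0, 3, 0, 0, 0, 0], [1, 0.1, 6, 0, 0, 0, 0], [1, 0.1, 6, 0, 0, 0, 0], [1, 0.1, 6, 0, 0, 0, 0]]}}

```text
time: 2.9
position: [0.5566, -0.055, 0.1674]
tool_rot: [-0.674, -0.213, -0.137, 0.694]
ft_force: [0.2, 0.4, -0.4]
grip_width: 0.0868
```

```bash
python3 - <<'E'
from h import *
st(); snap('wrist','w3'); snap('side','s3')
im=cv2.imread('pics/s3.png')[140:300,220:400]; cv2.imwrite('pics/s3z.png',cv2.resize(im,None,fx=4,fy=4,interpolation=cv2.INTER_CUBIC))
E
```

```text
t 2.9 p [ 0.5566 -0.055   0.1674] q [-0.426  0.48   2.021  0.9    0.319 -1.356] F [ 0.25  0.39 -0.43] M [-0.007  0.168 -0.032] g 0.0868
```

View pics/w3.png

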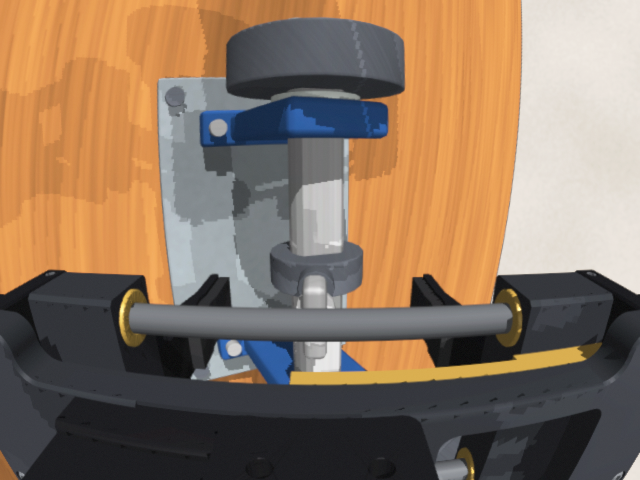

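View pics/s3z.png

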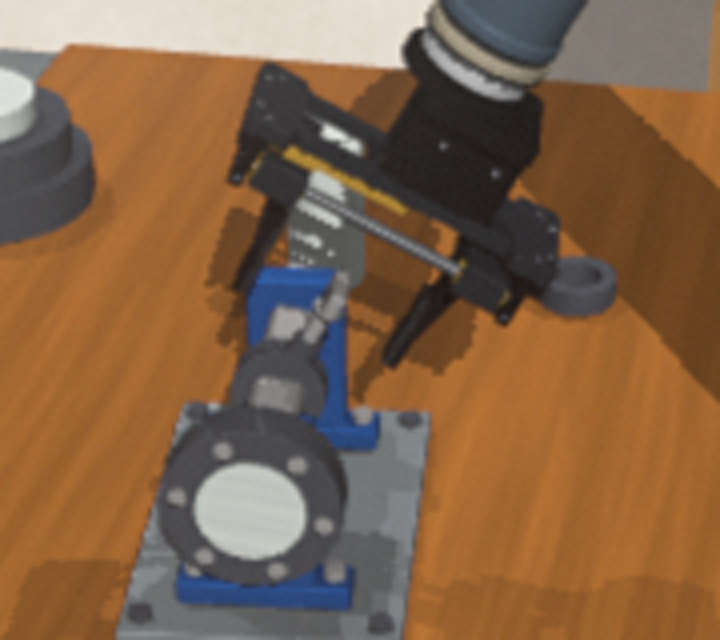

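{"op": "carry_out", "data": {"moves": [[0, 0, 0, 0, 0, 0, 0], [0, 0, 0, 0, 0, 0, 0], [0, 0, 0, 0, 0, 0, 0], [0, 0, 0, 0, 0, 0, 0], [0, 0, 0, 0, 0, 0, 0], [0, 0, 0, 0, 0, 0, 0], [0, 0, 0, 0, 0, 0, 0], [0, 0, 0, 0, 0, 0, 0]], "force": 12}}

```text
time: 3.8
position: [0.5561, -0.0551, 0.1673]
tool_rot: [-0.674, -0.212, -0.137, 0.694]
ft_force: [0.5, -1.2, 0.3]
grip_width: 0.0308
```

```bash
python3 - <<'E'
from h import *
st(); snap('wrist','w4')
E
```

```text
t 3.8 p [ 0.5561 -0.0551  0.1673] q [-0.426  0.48   2.022  0.903  0.317 -1.359] F [ 0.48 -1.17  0.33] M [-0.021  0.205 -0.013] g 0.0308
```

View pics/w4.png

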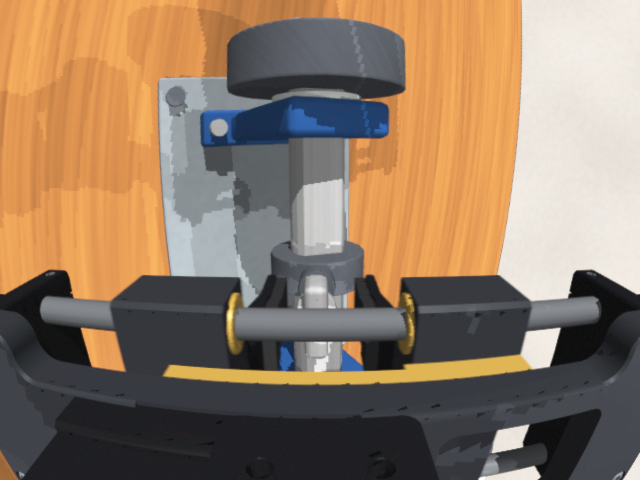

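Fingers still closing slowly (31 mm), knob centred at column 315.

{"op": "carry_out", "data": {"moves": [[0, 0, 0, 0, 0, 0, 0], [0, 0, 0, 0, 0, 0, 0], [0, 0, 0, 0, 0, 0, 0], [0, 0, 0, 0, 0, 0, 0], [0, 0, 0, 0, 0, 0, 0]], "force": 12}}

```text
time: 4.35
position: [0.5558, -0.0551, 0.1672]
tool_rot: [-0.674, -0.212, -0.137, 0.694]
ft_force: [-2.0, -0.2, -1.0]
grip_width: 0.0167
```

```bash
python3 - <<'E'
from h import *
o=st(); Q=R.from_quat(o['tool_rot']).as_matrix()
g=o['position']+Q[:,1]*.006-S; print(np.round([g@sx,g@sy,g[2]-.1],4), 'ang',np.arctan2(g@sx,g[2]-.1),'r',np.hypot(g@sx,g[2]-.1)); y=-Q[:,1]; print('tilt',np.arctan2(y@sx,y[2]),y@sy)
E
```

```text
t 4.35 p [ 0.5558 -0.0551  0.1672] q [-0.426  0.48   2.023  0.903  0.317 -1.359] F [-1.97 -0.25 -0.97] M [-0.142  0.55  -0.032] g 0.0167
[-0.032   0.0022  0.0619] ang -0.4775847875596302 r 0.06972671386125368
tilt -0.49941716351804194 0.0011527071118449085
```

{"op": "carry_out", "data": {"moves": [[0, 0, 0, 0, 0, 0, 0], [0, 0, 0, 0, 0, 0, 0], [0, 0, 0, 0, 0, 0, 0], [0, 0, 0, 0, 0, 0, 0], [0, 0, 0, 0, 0, 0, 0]], "force": 12}}

```text
time: 4.85
position: [0.5559, -0.055, 0.1672]
tool_rot: [-0.674, -0.212, -0.137, 0.694]
ft_force: [-2.5, -0.5, -0.5]
grip_width: 0.0166
```

```bash
cat >> h.py <<'E'
def where():
    o=st(); Q=R.from_quat(o['tool_rot']).as_matrix(); g=o['position']+Q[:,1]*.006-S; y=-Q[:,1]; t=np.arctan2(y@sx,y[2])
    u=np.cos(t)*sz+np.sin(t)*sx; w=np.cos(t)*sx-np.sin(t)*sz; F=o['ft_force']
    print('stand',np.round([g@sx,g@sy,g[2]-.1],4), 'ang %.3f r %.4f tilt %.3f'%(np.arctan2(g@sx,g[2]-.1),np.hypot(g@sx,g[2]-.1),t),'Ftan %.1f Frad %.1f Fy %.1f  Mrad %.3f My %.3f'%(F@w,F@u,F@sy,o['moment']@u,o['moment']@sy))
    return o
E
python3 -c "
from h import *
where()
for a in(-.24,0): print(row(*pose(a,yc=.002)))"
```

```text
t 4.85 p [ 0.5559 -0.055   0.1672] q [-0.426  0.48   2.023  0.903  0.317 -1.359] F [-2.45 -0.5  -0.51] M [-0.168  0.668 -0.047] g 0.0166
stand [-0.0319  0.0022  0.062 ] ang -0.476 r 0.0697 tilt -0.500 Ftan -2.4 Frad 0.7 Fy -0.2  Mrad 0.003 My 0.683
(array([ 1.79,  0.23, -0.02]), array([ 0.001, -0.003,  0.26 ]))
(array([ 3.48,  0.9 , -0.01]), array([ 0.   , -0.003,  0.5  ]))
```

```bash
python3 - <<'E'
from h import *
im=snap('wrist','w5')
im=cv2.imread('pics/w5.png')[230:390,220:430]; cv2.imwrite('pics/w5z.png',cv2.resize(im,None,fx=3.7,fy=3.7,interpolation=cv2.INTER_CUBIC))
snap('side','s5')
im=cv2.imread('pics/s5.png')[150:270,240:380]; cv2.imwrite('pics/s5z.png',cv2.resize(im,None,fx=5,fy=5,interpolation=cv2.INTER_CUBIC))
E
```

```text
(no output)
```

View pics/w5z.png

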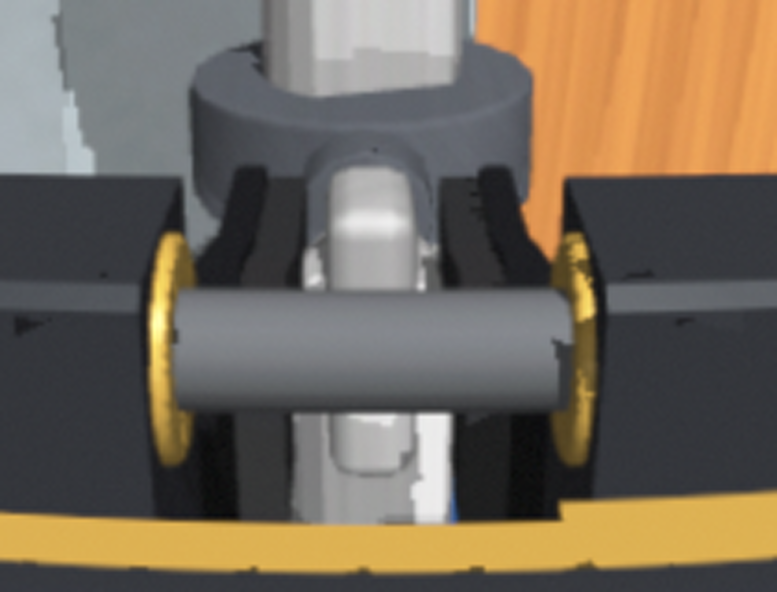

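View pics/s5z.png

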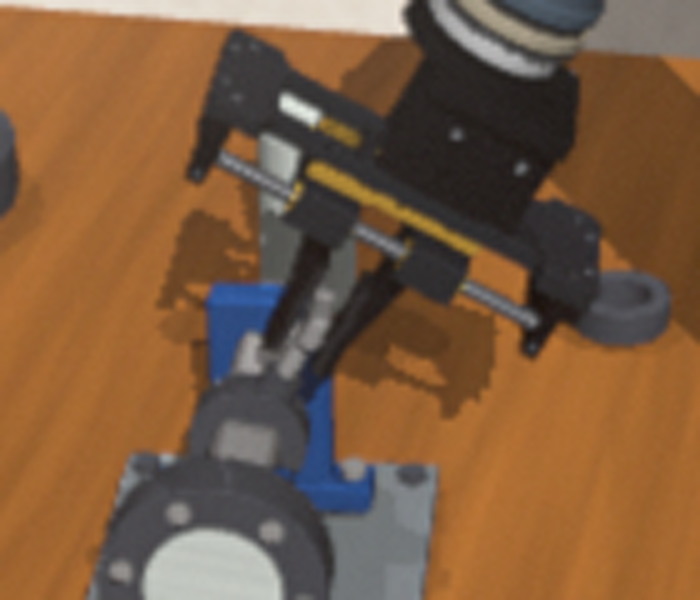

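{"op": "carry_out", "data": {"moves": [[0.35, 0, 0, 0, 0, 0, 0], [0.35, 0, 0, 0, 0, 0, 0], [0.35, 0, 0, 0, 0, 0, 0], [0.3, 0, -1.05, 0, 0, 0, 0], [0.3, 0, -1.05, 0, 0, 0, 0], [0, 0, -1.05, 0, 0, 0, 0], [0, 0, -1.05, 0, 0, 0, 0], [0, 0, -1.05, 0, 0, 0, 0], [0, 0, -1.05, 0, 0, 0, 0], [0, 0, -1.05, 0, 0, 0, 0], [0, 0, -1.05, 0, 0, 0, 0], [0, 0, -1.05, 0, 0, 0, 0]], "force": 12}}

```text
time: 6.15
position: [0.5503, -0.0559, 0.1769]
tool_rot: [-0.675, -0.212, -0.137, 0.693]
ft_force: [-7.3, -1.8, 9.3]
grip_width: 0.01
```

```bash
python3 -c "
from h import *
where()"
```

```text
t 6.15 p [ 0.5503 -0.0559  0.1769] q [-0.433  0.454  2.028  0.859  0.332 -1.319] F [-7.29 -1.77  9.25] M [-0.331  0.721 -0.095] g 0.01
stand [-0.0376  0.002   0.0717] ang -0.483 r 0.0809 tilt -0.500 Ftan -2.1 Frad 11.7 Fy -0.9  Mrad 0.035 My 0.753
```

{"op": "carry_out", "data": {"moves": [[0.2, 0, 0, 0, 0, 0, 0], [0.2, 0, -0.2, 0, 0, 0, 0], [0.2, 0, -0.25, 0, 0, 0, 0], [0, 0, -0.25, 0, 0, 0, 0], [0, 0, -0.25, 0, 0, 0, 0], [0, 0, -0.25, 0, 0, 0, 0], [0, 0, -0.25, 0, 0, 0, 0]], "force": 12}}

```text
time: 6.85
position: [0.5494, -0.0557, 0.1783]
tool_rot: [-0.674, -0.212, -0.137, 0.694]
ft_force: [-1.8, -0.3, -1.2]
grip_width: 0.01
```

```bash
python3 -c "
from h import *
where()
for a in(-.45,-.24,0): print(row(*pose(a,yc=.002,rad=.0832)))"
```

```text
t 6.85 p [ 0.5494 -0.0557  0.1783] q [-0.434  0.451  2.028  0.85   0.337 -1.31 ] F [-1.8  -0.32 -1.23] M [-0.215  0.61  -0.032] g 0.01
stand [-0.0384  0.0022  0.073 ] ang -0.484 r 0.0825 tilt -0.499 Ftan -2.2 Frad -0.2 Fy -0.1  Mrad 0.041 My 0.631
(array([ 0.32, -0.06, -0.02]), array([ 0.001, -0.003,  0.049]))
(array([ 2.16,  0.23, -0.02]), array([ 0.001, -0.003,  0.259]))
(array([ 4.15,  1.02, -0.01]), array([ 0.   , -0.003,  0.499]))
```

{"op": "carry_out", "data": {"moves": [[0, 0, 0, 0, 0, 0, 0], [0, 0, 0, 0, 0, 0, 0], [0, 0, 0, 0, 0, 0, 0], [0, 0.44, 0.01, 0, 0, 0, 0.05], [0, 0.88, 0.04, 0, 0, 0, 0.1], [0, 1.32, 0.1, 0, 0, 0, 0.15], [0, 1.76, 0.18, 0, 0, 0, 0.2], [0, 2.19, 0.28, 0, 0, 0, 0.25], [0, 2.19, 0.28, 0, 0, 0, 0.25], [0, 2.19, 0.28, 0, 0, 0, 0.25]], "force": 35}}

```text
time: 7.85
position: [0.5698, -0.0534, 0.1861]
tool_rot: [-0.696, -0.127, -0.049, 0.706]
ft_force: [0.5, -1.6, -7.1]
grip_width: 0.0099
```

```bash
python3 -c "
from h import *
where()
"
```

```text
t 7.85 p [ 0.5698 -0.0534  0.1861] q [-0.343  0.471  1.802  0.18   0.652 -0.585] F [ 0.53 -1.62 -7.12] M [-0.371  0.454 -0.027] g 0.0099
stand [-0.0192  0.0023  0.0803] ang -0.235 r 0.0826 tilt -0.249 Ftan -1.4 Frad -7.0 Fy -1.7  Mrad 0.052 My 0.493
```

{"op": "carry_out", "data": {"moves": [[0, 0, 0.06, 0, 0, 0, 0], [0, 0.44, 0.11, 0, 0, 0, 0.05], [0, 0.88, 0.14, 0, 0, 0, 0.1], [0, 1.32, 0.2, 0, 0, 0, 0.15], [0, 1.76, 0.28, 0, 0, 0, 0.2], [0, 2.19, 0.38, 0, 0, 0, 0.25], [0, 2.19, 0.38, 0, 0, 0, 0.25], [0, 2.19, 0.38, 0, 0, 0, 0.25]], "force": 35}}

```text
time: 8.65
position: [0.5918, -0.051, 0.1885]
tool_rot: [-0.706, -0.039, 0.039, 0.706]
ft_force: [-1.9, -1.0, -1.5]
grip_width: 0.0097
```

```bash
python3 -c "
from h import *
where()
"
```

```text
t 8.65 p [ 0.5918 -0.051   0.1885] q [-2.740e-01  5.580e-01  1.570e+00  1.000e-03  1.013e+00 -3.850e-01] F [-1.94 -1.04 -1.49] M [-0.198  0.473  0.06 ] g 0.0097
stand [0.0013 0.0022 0.0825] ang 0.016 r 0.0826 tilt -0.001 Ftan -2.0 Frad -1.5 Fy -0.8  Mrad 0.060 My 0.492
```

{"op": "carry_out", "data": {"moves": [[0, 0, 0, 0, 0, 0, 0], [0, 0.02, 0.015, 0, 0, 0.1, 0], [0, 0.04, 0.03, 0, 0, 0.2, 0], [0, 0.06, 0.045, -0.01, 0, 0.3, 0], [0, 0.08, 0.06, -0.02, 0, 0.4, 0], [0, 0.1, 0.075, -0.02, 0, 0.5, 0], [0, 0.1, 0.075, -0.02, 0, 0.5, 0], [0, 0.1, 0.075, -0.02, 0, 0.5, 0]], "force": 45}}

```text
time: 9.45
position: [0.5924, -0.0512, 0.1878]
tool_rot: [-0.694, 0.137, -0.136, 0.694]
ft_force: [-3.4, -1.4, -0.9]
grip_width: 0.0094
```

```bash
python3 -c "
from h import *
where()
snap('wrist','w6'); snap('side','s6')
im=cv2.imread('pics/s6.png')[150:270,220:360]; cv2.imwrite('pics/s6z.png',cv2.resize(im,None,fx=5,fy=5,interpolation=cv2.INTER_CUBIC))
"
```

```text
t 9.45 p [ 0.5924 -0.0512  0.1878] q [-0.274  0.56   1.568  0.     1.014  0.114] F [-3.35 -1.43 -0.88] M [-0.32   0.842 -0.04 ] g 0.0094
stand [0.002  0.0019 0.0818] ang 0.024 r 0.0818 tilt 0.001 Ftan -3.5 Frad -0.9 Fy -1.0  Mrad -0.040 My 0.873
```

View pics/w6.png

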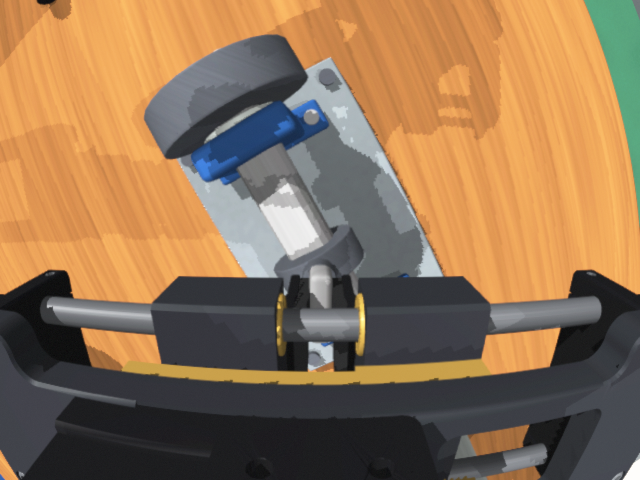

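View pics/s6z.png

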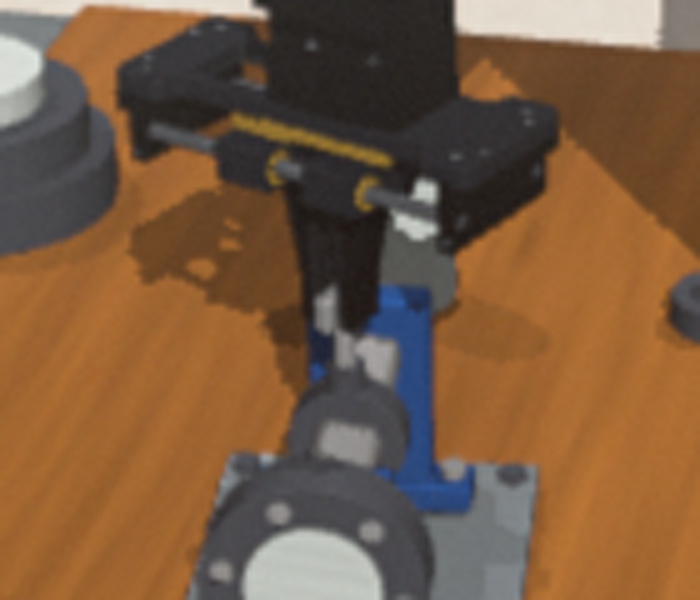

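{"op": "carry_out", "data": {"moves": [[0, 0.02, 0.015, 0, 0, 0.1, 0], [0, 0.04, 0.03, 0, 0, 0.2, 0], [0, 0.06, 0.045, -0.01, 0, 0.3, 0], [0, 0.08, 0.06, -0.02, 0, 0.4, 0], [0, 0.1, 0.075, -0.02, 0, 0.5, 0], [0, 0.11, 0.09, -0.03, 0, 0.6, 0], [0, 0.13, 0.105, -0.05, 0, 0.7, 0], [0, 0.14, 0.12, -0.06, 0, 0.8, 0], [0, 0.16, 0.14, -0.08, 0, 0.95, 0], [0, 0.16, 0.14, -0.08, 0, 0.95, 0], [0, 0.16, 0.14, -0.08, 0, 0.95, 0]], "force": 45}}

```text
time: 10.65
position: [0.5931, -0.0522, 0.1863]
tool_rot: [0.555, -0.439, 0.437, -0.554]
ft_force: [-5.3, 0.3, 1.4]
grip_width: 0.0095
```

```bash
python3 -c "
from h import *
o=where(); print(R.from_quat(o['tool_rot']).as_matrix().round(3))
"
```

```text
t 10.65 p [ 0.5931 -0.0522  0.1863] q [-0.275  0.564  1.566  0.     1.015  1.062] F [-5.31  0.3   1.43] M [-0.156  1.307 -0.071] g 0.0095
stand [0.0025 0.0008 0.0803] ang 0.031 r 0.0803 tilt 0.003 Ftan -5.3 Frad 1.4 Fy 0.9  Mrad -0.071 My 1.317
[[ 0.231 -0.003  0.973]
 [-0.973  0.001  0.231]
 [-0.002 -1.    -0.003]]
```

{"op": "carry_out", "data": {"moves": [[0, -0.02, 0, -0.17, 0.02, 0, 0], [0, -0.04, 0.01, -0.34, 0.04, 0, 0], [0, -0.04, 0.01, -0.34, 0.04, 0, 0]]}}

```text
time: 10.95
position: [0.59, -0.0527, 0.1863]
tool_rot: [-0.543, 0.43, -0.447, 0.566]
ft_force: [-4.8, 0.5, 0.5]
grip_width: 0.0097
```

```bash
python3 -c "
from h import *
o=where()
"
```

```text
t 10.95 p [ 0.59   -0.0527  0.1863] q [-0.287  0.547  1.603  0.025  0.958  1.038] F [-4.77  0.5   0.5 ] M [ 0.028  1.277 -0.025] g 0.0097
stand [-0.0004  0.0007  0.0803] ang -0.004 r 0.0803 tilt -0.039 Ftan -4.7 Frad 0.7 Fy 1.0  Mrad -0.032 My 1.266
```

{"op": "carry_out", "data": {"moves": [[0, -0.03, 0, -0.25, 0.02, 0, 0], [0, -0.06, 0.01, -0.5, 0.04, 0, 0], [0, -0.08, 0.02, -0.7, 0.06, 0, 0], [0, -0.08, 0.02, -0.7, 0.06, 0, 0]]}}

```text
time: 11.35
position: [0.5842, -0.0538, 0.1861]
tool_rot: [-0.525, 0.416, -0.461, 0.582]
ft_force: [-2.1, 0.4, 0.8]
grip_width: 0.0094
```

```bash
python3 -c "
from h import *
o=where()
"
```

```text
t 11.35 p [ 0.5842 -0.0538  0.1861] q [-0.308  0.523  1.661  0.068  0.871  0.991] F [-2.07  0.37  0.8 ] M [0.176 0.77  0.028] g 0.0094
stand [-0.0059  0.0003  0.0801] ang -0.073 r 0.0803 tilt -0.102 Ftan -1.9 Frad 1.0 Fy 0.6  Mrad 0.002 My 0.745
```

{"op": "carry_out", "data": {"moves": [[0, -0.03, 0, -0.25, 0.03, 0, 0], [0, -0.06, 0.01, -0.5, 0.05, 0, 0], [0, -0.06, 0.01, -0.5, 0.05, 0, 0], [0, -0.06, 0.01, -0.5, 0.05, 0, 0]]}}

```text
time: 11.75
position: [0.5799, -0.0545, 0.1856]
tool_rot: [-0.511, 0.405, -0.471, 0.594]
ft_force: [-2.9, 1.2, 2.4]
grip_width: 0.0098
```

```bash
python3 -c "
from h import *
o=where()
"
```

```text
t 11.75 p [ 0.5799 -0.0545  0.1856] q [-0.324  0.506  1.705  0.11   0.804  0.945] F [-2.93  1.19  2.41] M [ 0.084  0.554 -0.008] g 0.0098
stand [-0.01    0.0001  0.0797] ang -0.125 r 0.0803 tilt -0.150 Ftan -2.4 Frad 2.8 Fy 1.5  Mrad -0.030 My 0.541
```

```bash
cat >> h.py <<'E'
def avg(n=5,cam='top'):
    L=[]
    for i in range(n):
        o=robot.get_obs(); Q=R.from_quat(o['tool_rot']).as_matrix(); y=-Q[:,1]; t=np.arctan2(y@sx,y[2])
        u=np.cos(t)*sz+np.sin(t)*sx; w=np.cos(t)*sx-np.sin(t)*sz; F=o['ft_force']; g=o['position']-S-sz*.1
        My=o['moment']@sy+.37*np.sin(t); L.append([F@w,F@u,F@sy,My,o['moment']@u,My+(np.linalg.norm(g[[0,2]])+.19)*(F@w)])
        if i<n-1: robot.camera(cam)
    L=np.array(L); print('Ftan Frad Fy My Mrad T',L.mean(0).round(2),'sd',L.std(0).round(2)); return o
E
python3 -c "
from h import *
avg(6); o=where(); print(R.from_quat(o['tool_rot']).as_matrix().round(3))
snap('wrist','w7')
im=cv2.imread('pics/w7.png')[20:320,180:480]; cv2.imwrite('pics/w7z.png',cv2.resize(im,None,fx=2,fy=2,interpolation=cv2.INTER_CUBIC))
snap('side','s7')
im=cv2.imread('pics/s7.png')[150:270,220:360]; cv2.imwrite('pics/s7z.png',cv2.resize(im,None,fx=5,fy=5,interpolation=cv2.INTER_CUBIC))
"
```

```text
Ftan Frad Fy My Mrad T [-1.95  2.89  1.31  0.48 -0.04 -0.06] sd [0.41 0.27 0.32 0.03 0.04 0.13]
t 12.0 p [ 0.5798 -0.0545  0.1856] q [-0.324  0.506  1.705  0.109  0.804  0.945] F [-3.02  1.1   2.85] M [ 0.019  0.5   -0.017] g 0.0098
stand [-0.01    0.0001  0.0797] ang -0.125 r 0.0803 tilt -0.150 Ftan -2.4 Frad 3.2 Fy 1.4  Mrad -0.028 My 0.494
[[ 0.229  0.147  0.962]
 [-0.973  0.034  0.226]
 [ 0.001 -0.989  0.151]]
```

View pics/w7z.png

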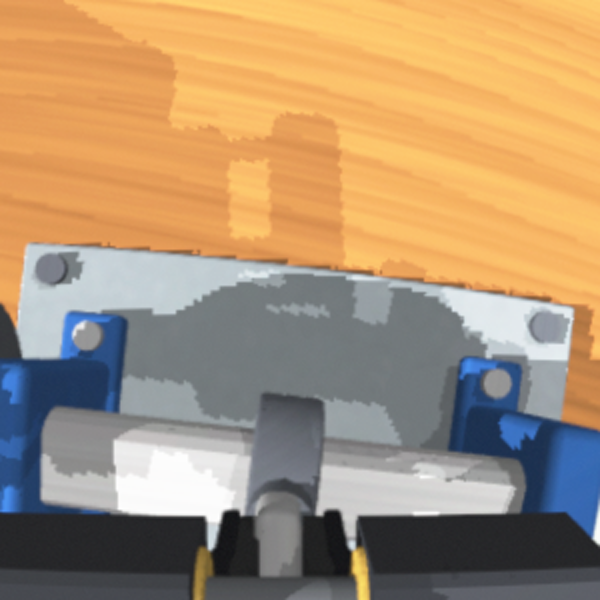

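View pics/s7z.png

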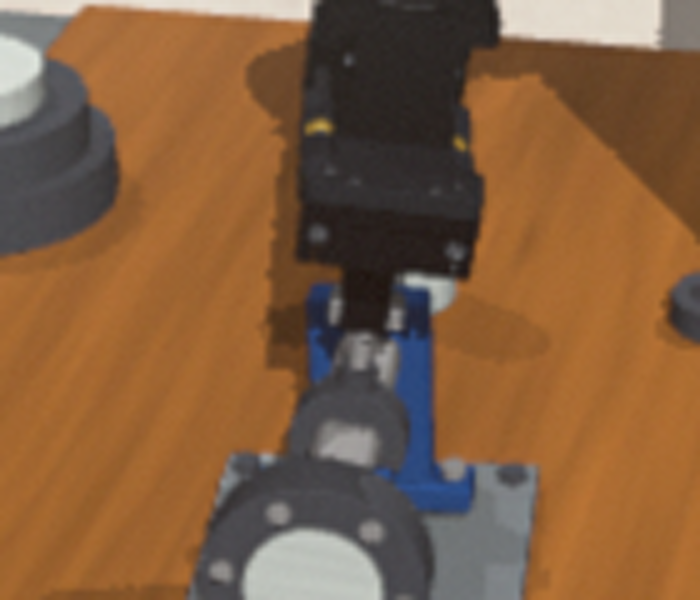

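```bash
python3 - <<'E'
import cv2,numpy as np
def enh(f,b,s,out):
    im=cv2.imread(f)[b[1]:b[3],b[0]:b[2]]; im=cv2.resize(im,None,fx=s,fy=s,interpolation=cv2.INTER_CUBIC)
    g=cv2.createCLAHE(6,(4,4)).apply(cv2.cvtColor(im,cv2.COLOR_BGR2GRAY)); cv2.imwrite(out,g)
enh('pics/w1.png',(330,135,390,300),8,'pics/e1.png'); a=cv2.imread('pics/e1.png'); 
enh('pics/w2.png',(290,135,360,230),8,'pics/e2.png'); b=cv2.imread('pics/e2.png')
print(a.shape,b.shape)
a=a[:,:]; h=max(a.shape[0],b.shape[0]); 
cv2.imwrite('pics/e1.png',cv2.resize(a,None,fx=.45,fy=.45)); cv2.imwrite('pics/e2.png',cv2.resize(b,None,fx=.75,fy=.75))
def prof(f,x0,x1,r0,r1):
    g=cv2.cvtColor(cv2.imread(f),cv2.COLOR_BGR2GRAY)[r0:r1,x0:x1].mean(0); print(f,r0,r1,[f'{x0+i}:{v:.0f}' for i,v in enumerate(g)])
prof('pics/w1.png',333,380,145,160);prof('pics/w1.png',333,380,185,200);prof('pics/w1.png',333,380,241,248);prof('pics/w1.png',333,380,280,292)
prof('pics/w2.png',298,350,143,160);prof('pics/w2.png',298,350,215,222)
E
```

```text
(1320, 480, 3) (760, 560, 3)
pics/w1.png 145 160 ['333:122', '334:121', '335:121', '336:119', '337:108', '338:102', '339:107', '340:112', '341:141', '342:155', '343:157', '344:155', '345:146', '346:130', '347:115', '348:110', '349:109', '350:108', '351:109', '352:109', '353:109', '354:109', '355:108', '356:109', '357:108', '358:109', '359:111', '360:111', '361:111', '362:112', '363:113', '364:112', '365:111', '366:110', '367:106', '368:105', '369:104', '370:102', '371:96', '372:94', '373:92', '374:92', '375:93', '376:93', '377:93', '378:93', '379:93']
pics/w1.png 185 200 ['333:115', '334:115', '335:117', '336:118', '337:126', '338:140', '339:146', '340:144', '341:162', '342:180', '343:181', '344:179', '345:177', '346:179', '347:182', '348:187', '349:186', '350:188', '351:208', '352:221', '353:227', '354:228', '355:227', '356:228', '357:228', '358:229', '359:230', '360:229', '361:229', '362:231', '363:231', '364:230', '365:227', '366:205', '367:172', '368:159', '369:153', '370:136', '371:117', '372:103', '373:93', '374:92', '375:92', '376:91', '377:92', '378:92', '379:92']
pics/w1.png
[... 1508 characters left out ...]
'340:112', '341:111', '342:106', '343:109', '344:140', '345:161', '346:166', '347:159', '348:142', '349:127']
pics/w2.png 215 222 ['298:120', '299:117', '300:112', '301:98', '302:97', '303:106', '304:125', '305:138', '306:139', '307:143', '308:149', '309:143', '310:139', '311:140', '312:142', '313:166', '314:182', '315:186', '316:185', '317:183', '318:182', '319:183', '320:186', '321:187', '322:184', '323:183', '324:185', '325:186', '326:187', '327:187', '328:191', '329:199', '330:207', '331:212', '332:215', '333:216', '334:221', '335:225', '336:226', '337:228', '338:229', '339:229', '340:228', '341:225', '342:206', '343:160', '344:136', '345:119', '346:125', '347:163', '348:152', '349:158']
```

View pics/e2.png

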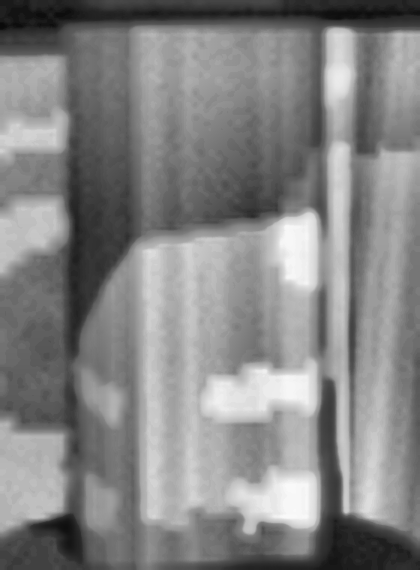

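View pics/e1.png

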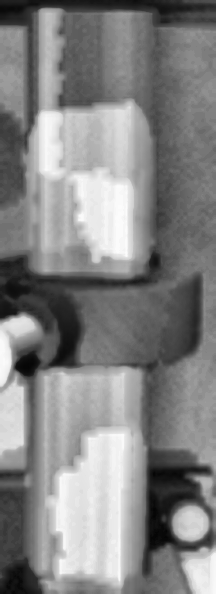

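```bash
python3 - <<'E'
from h import *
o1=dict(position=np.array([.5599,-.0577,.2953]),tool_rot=np.array([-.706,-.038,.038,.706]))
o2=dict(position=np.array([.5244,-.059,.2187]),tool_rot=np.array([-.674,-.21,-.137,.694]))
def ang(u,v,o):
    a,d=wray(u,v,o); return np.array([(a-S)@sx,a[2]-.1]),np.arctan2(d@sx,-d[2])  # angle from straight down toward +x
def do(o,v,L,eL,eR,Rr):
    c,_=ang(L,v,o); al,ar=ang(L,v,o)[1],ang(Rr,v,o)[1]; b0=(al+ar)/2; D=.016/np.sin((ar-al)/2)
    print('row',v,'bearing',round(b0,3),'expect',round(np.arctan2(-c[0],c[1]),3),'D',round(D,3),'expect',round(np.hypot(*c),3))
    D=np.hypot(*c)
    res=[]
    for e in(eL,eR):
        t=ang(e,v,o)[1]-b0  # offset; hit circle: point at polar angle p from view dir
        s=D*np.sin(t)/.016
        if abs(s)<1: res.append(np.arcsin(s)+t)
    # axis->camera direction polar angle = -b0 (camera at -x => negative)
    print('  polar of edges (stand)',[round(r-b0,3) for r in res],'lean',np.mean(res)-b0, [round(res[0]-b0+.769,3),round(res[-1]-b0-.769,3)])
do(o1,245,336.7,340.6,365,370);do(o1,286,336.8,340,364,369.5);do(o1,192,337.2,340.9,366.5,371.3)
do(o2,150,300.5,311.8,342,344);do(o2,218,301.5,312.7,342.7,345)
E
```

```text
row 245 bearing 0.091 expect 0.087 D 0.344 expect 0.335
  polar of edges (stand) [np.float64(-0.967), np.float64(0.69)] lean -0.13836285145962682 [np.float64(-0.198), np.float64(-0.079)]
row 286 bearing 0.093 expect 0.087 D 0.339 expect 0.335
  polar of edges (stand) [np.float64(-1.051), np.float64(0.654)] lean -0.1980782141556695 [np.float64(-0.282), np.float64(-0.115)]
row 192 bearing 0.091 expect 0.087 D 0.347 expect 0.335
  polar of edges (stand) [np.float64(-0.984), np.float64(0.708)] lean -0.13810269057692487 [np.float64(-0.215), np.float64(-0.061)]
row 150 bearing 0.502 expect 0.496 D 0.276 expect 0.274
  polar of edges (stand) [np.float64(-1.028), np.float64(0.673)] lean -0.17729661628795024 [np.float64(-0.259), np.float64(-0.096)]
row 218 bearing 0.504 expect 0.496 D 0.268 expect 0.274
  polar of edges (stand) [np.float64(-1.052), np.float64(0.702)] lean -0.1748469843507653 [np.float64(-0.283), np.float64(-0.067)]
```

```bash
sed -i 's/^S=np.array.*/S=np.array([.5907,-.0533,0.])+.0015*np.array([np.cos(.113),np.sin(.113),0])/' h.py; python3 -c "
from h import *
where()"
```

```text
Traceback (most recent call last):
  File "h.py", line 23, in <module>
    sx=np.array([np.cos(YAW),np.sin(YAW),0]); sy=np.array([-np.sin(YAW),np.cos(YAW),0]); sz=np.array([0,0,1.])
                        ^^^
NameError: name 'YAW' is not defined
```

{"op": "carry_out", "data": {"moves": [[0, 0, 0, 0, 0, 0.1, 0], [0, 0, 0.01, 0, 0, 0.2, 0], [0, 0, 0.025, 0, 0, 0.3, 0], [0, 0, 0.04, 0, 0, 0.4, 0], [0, 0, 0.055, 0, 0, 0.5, 0], [0, 0, 0.055, 0, 0, 0.5, 0]], "force": 45}}

```text
time: 12.7
position: [0.5799, -0.0549, 0.1848]
tool_rot: [0.379, -0.539, 0.583, -0.476]
ft_force: [-2.5, -0.2, 1.4]
grip_width: 0.0095
```

```bash
python3 -c "
from h import *
avg(4);where()"
```

```text
Traceback (most recent call last):
  File "h.py", line 23, in <module>
    sx=np.array([np.cos(YAW),np.sin(YAW),0]); sy=np.array([-np.sin(YAW),np.cos(YAW),0]); sz=np.array([0,0,1.])
                        ^^^
NameError: name 'YAW' is not defined
```

```bash
sed -i 's/^S=np.array/YAW=.113; S=np.array/' h.py; python3 -c "
from h import *
avg(4);where()"
```

```text
Ftan Frad Fy My Mrad T [-1.55  1.92 -0.59  0.41 -0.02 -0.02] sd [0.5  0.13 0.47 0.04 0.01 0.11]
t 12.85 p [ 0.5798 -0.0549  0.1849] q [-0.325  0.507  1.706  0.109  0.802  1.443] F [-0.99 -1.36  1.68] M [-0.492  0.361 -0.087] g 0.0097
stand [-0.0116 -0.0002  0.0789] ang -0.146 r 0.0798 tilt -0.150 Ftan -0.9 Frad 1.8 Fy -1.2  Mrad -0.019 My 0.415
```

{"op": "carry_out", "data": {"moves": [[0, 0, 0.015, 0, 0, 0.1, 0], [0, 0, 0.03, 0, 0, 0.2, 0], [0, 0, 0.045, 0, 0, 0.3, 0], [0, 0, 0.05, 0, 0, 0.35, 0], [0, 0, 0.05, 0, 0, 0.35, 0]], "force": 45}}

```text
time: 13.35
position: [0.5797, -0.0551, 0.1843]
tool_rot: [0.272, -0.613, 0.64, -0.375]
ft_force: [-2.6, -3.4, 1.9]
grip_width: 0.0098
```

```bash
python3 -c "
from h import *
avg(4);o=where(); Q=R.from_quat(o['tool_rot']).as_matrix(); print(Q.round(3)); print('sx,sy in tool',Q.T@sx,Q.T@sy)
snap('wrist','w8')
im=cv2.imread('pics/w8.png')[20:380,180:480]; cv2.imwrite('pics/w8z.png',cv2.resize(im,None,fx=1.6,fy=1.6,interpolation=cv2.INTER_CUBIC))
snap('side','s8')
im=cv2.imread('pics/s8.png')[150:270,220:360]; cv2.imwrite('pics/s8z.png',cv2.resize(im,None,fx=5,fy=5,interpolation=cv2.INTER_CUBIC))
"
```

```text
Ftan Frad Fy My Mrad T [-2.07  2.07 -3.17  0.52  0.06 -0.05] sd [0.5  0.18 0.2  0.01 0.02 0.13]
t 13.5 p [ 0.5797 -0.055   0.1843] q [-0.325  0.508  1.706  0.109  0.801  1.793] F [-2.15 -3.16  1.49] M [-1.008  0.471 -0.1  ] g 0.0096
stand [-0.0117 -0.0004  0.0784] ang -0.149 r 0.0793 tilt -0.150 Ftan -2.2 Frad 1.8 Fy -2.9  Mrad 0.043 My 0.582
[[-0.571  0.146  0.808]
 [-0.814  0.033 -0.581]
 [-0.111 -0.989  0.1  ]]
sx,sy in tool [-0.65885204  0.14905859  0.73735712] [-0.74396822  0.01613136 -0.66802026]
```

View pics/w8z.png

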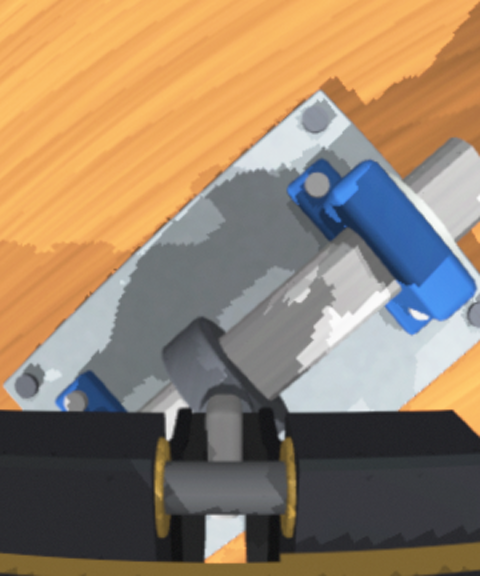

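View pics/s8z.png

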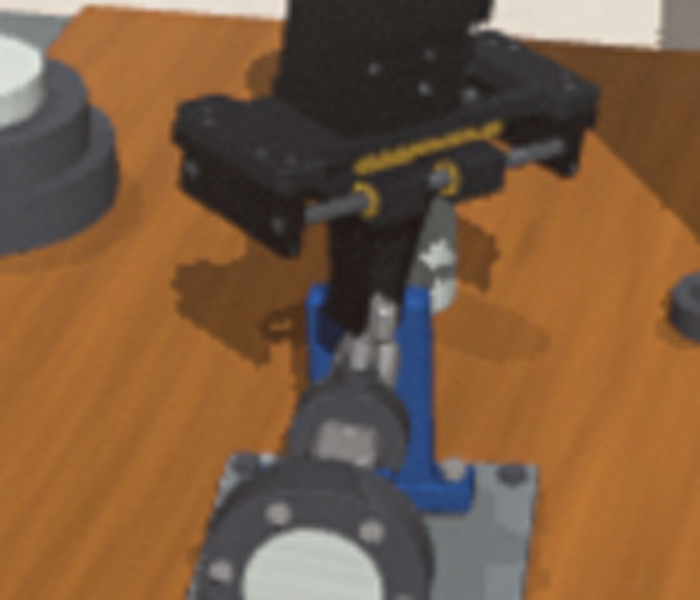

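{"op": "carry_out", "data": {"moves": [[0, -0.17, 0, 0.19, -0.022, 0, -0.02], [0, -0.34, 0.01, 0.38, -0.045, 0, -0.04], [0, -0.34, 0.01, 0.38, -0.045, 0, -0.04]]}}

```text
time: 13.9
position: [0.585, -0.0543, 0.1849]
tool_rot: [0.293, -0.622, 0.633, -0.356]
ft_force: [-2.1, -5.8, 1.0]
grip_width: 0.0099
```

```bash
python3 -c "
from h import *
avg(5);o=where()"
```

```text
Ftan Frad Fy My Mrad T [-1.02  0.21 -5.15  0.39  0.08  0.11] sd [0.94 0.97 0.41 0.11 0.03 0.16]
t 14.1 p [ 0.5847 -0.0542  0.1849] q [-0.308  0.529  1.652  0.067  0.887  1.84 ] F [ 0.67 -5.56 -0.73] M [-1.323e+00  1.650e-01  1.000e-03] g 0.0094
stand [-0.007  -0.0002  0.0789] ang -0.089 r 0.0792 tilt -0.090 Ftan -0.0 Frad -0.7 Fy -5.6  Mrad 0.118 My 0.313
```

{"op": "carry_out", "data": {"moves": [[0, -0.17, 0, 0.19, -0.022, 0, -0.02], [0, -0.17, 0, 0.19, -0.022, 0, -0.02], [0, -0.17, 0, 0.19, -0.022, 0, -0.02]]}}

```text
time: 14.4
position: [0.5871, -0.0539, 0.185]
tool_rot: [0.302, -0.626, 0.63, -0.346]
ft_force: [0.1, -5.1, -0.0]
grip_width: 0.0096
```

```bash
python3 -c "
from h import *
avg(5);o=where()"
```

```text
Ftan Frad Fy My Mrad T [-0.19 -1.03 -5.24  0.24  0.08  0.19] sd [0.45 0.8  0.43 0.03 0.03 0.12]
t 14.6 p [ 0.5871 -0.0539  0.185 ] q [-0.3    0.54   1.625  0.05   0.929  1.86 ] F [ 0.37 -5.84 -0.64] M [-1.269  0.154  0.021] g 0.0095
stand [-0.0048 -0.0001  0.079 ] ang -0.061 r 0.0792 tilt -0.061 Ftan -0.3 Frad -0.6 Fy -5.8  Mrad 0.096 My 0.296
```

{"op": "carry_out", "data": {"moves": [[0, -0.17, 0, 0.19, -0.022, 0, -0.02], [0, -0.17, 0, 0.19, -0.022, 0, -0.02], [0, -0.17, 0, 0.19, -0.022, 0, -0.02]]}}

```text
time: 14.9
position: [0.5894, -0.0536, 0.1851]
tool_rot: [-0.312, 0.63, -0.627, 0.336]
ft_force: [0.1, -6.1, -1.3]
grip_width: 0.0095
```

```bash
python3 -c "
from h import *
avg(5);o=where()"
```

```text
Ftan Frad Fy My Mrad T [-0.82 -0.86 -5.35  0.2   0.08 -0.02] sd [0.5  0.24 0.63 0.03 0.03 0.15]
t 15.1 p [ 0.5894 -0.0536  0.1851] q [-0.293  0.551  1.597  0.033  0.971  1.878] F [-1.11 -5.23 -0.99] M [-1.367  0.062  0.045] g 0.0096
stand [-0.0026 -0.0001  0.0791] ang -0.033 r 0.0792 tilt -0.031 Ftan -1.7 Frad -0.9 Fy -5.1  Mrad 0.086 My 0.216
```

{"op": "carry_out", "data": {"moves": [[0, -0.17, 0, 0.19, -0.022, 0, -0.02], [0, -0.17, 0, 0.19, -0.022, 0, -0.02], [0, -0.17, 0, 0.19, -0.022, 0, -0.02]]}}

```text
time: 15.4
position: [0.5917, -0.0533, 0.1852]
tool_rot: [-0.322, 0.634, -0.623, 0.327]
ft_force: [-1.6, -5.6, -0.3]
grip_width: 0.0093
```

```bash
python3 -c "
from h import *
avg(5);o=where()"
```

```text
Ftan Frad Fy My Mrad T [-1.58 -0.65 -5.41  0.23  0.05 -0.2 ] sd [0.4  0.22 0.26 0.04 0.04 0.09]
t 15.6 p [ 0.5917 -0.0534  0.1852] q [-0.285  0.564  1.57   0.018  1.014  1.893] F [-0.83 -5.99 -0.56] M [-1.355  0.011  0.099] g 0.0094
stand [-0.0005 -0.0001  0.0792] ang -0.007 r 0.0792 tilt -0.000 Ftan -1.5 Frad -0.6 Fy -5.9  Mrad 0.099 My 0.164
```

{"op": "carry_out", "data": {"moves": [[0, -0.12, 0, 0.13, -0.015, 0, -0.014], [0, -0.12, 0, 0.13, -0.015, 0, -0.014], [0, -0.12, 0, 0.13, -0.015, 0, -0.014]]}}

```text
time: 15.9
position: [0.593, -0.0531, 0.1852]
tool_rot: [-0.329, 0.636, -0.62, 0.319]
ft_force: [-1.8, -5.8, 0.7]
grip_width: 0.0098
```

```bash
python3 -c "
from h import *
avg(5);o=where()"
```

```text
Ftan Frad Fy My Mrad T [-2.64  0.54 -5.3   0.29  0.06 -0.43] sd [0.72 0.5  0.5  0.03 0.02 0.21]
t 16.1 p [ 0.593  -0.0531  0.1852] q [-0.28   0.572  1.552  0.008  1.043  1.904] F [-3.35 -5.51  0.62] M [-1.277  0.136  0.089] g 0.0091
stand [0.0007 0.0001 0.0792] ang 0.008 r 0.0792 tilt 0.021 Ftan -4.0 Frad 0.5 Fy -5.1  Mrad 0.062 My 0.279
```

{"op": "carry_out", "data": {"moves": [[0, 0.34, 0.01, -0.38, 0.045, 0, 0.04], [0, 0.68, 0.06, -0.76, 0.09, 0, 0.08], [0, 1.0, 0.13, -1.12, 0.132, 0, 0.118], [0, 1.24, 0.2, -1.39, 0.164, 0, 0.147], [0, 1.24, 0.2, -1.39, 0.164, 0, 0.147], [0, 1.24, 0.2, -1.39, 0.164, 0, 0.147]]}}

```text
time: 16.7
position: [0.5748, -0.055, 0.1836]
tool_rot: [0.254, -0.606, 0.645, -0.39]
ft_force: [-0.3, -5.9, -1.3]
grip_width: 0.0094
```

```bash
python3 -c "
from h import *
avg(5);o=where()"
```

```text
Ftan Frad Fy My Mrad T [-1.92 -0.87 -5.36  0.39  0.11 -0.14] sd [0.52 0.41 0.64 0.04 0.03 0.15]
t 16.9 p [ 0.5749 -0.0549  0.1836] q [-0.339  0.492  1.754  0.153  0.728  1.746] F [-1.62 -5.11 -0.63] M [-1.314  0.319 -0.146] g 0.0098
stand [-0.0162  0.0003  0.0777] ang -0.205 r 0.0794 tilt -0.200 Ftan -2.3 Frad -0.2 Fy -4.9  Mrad 0.109 My 0.465
```

{"op": "carry_out", "data": {"moves": [[0, 0.17, 0, -0.19, 0.022, 0, 0.02], [0, 0.17, 0, -0.19, 0.022, 0, 0.02], [0, 0.17, 0, -0.19, 0.022, 0, 0.02]]}}

```text
time: 17.2
position: [0.5725, -0.0552, 0.1831]
tool_rot: [0.243, -0.601, 0.648, -0.399]
ft_force: [-1.1, -6.3, -1.1]
grip_width: 0.0098
```

```bash
python3 -c "
from h import *
avg(5);o=where()"
```

```text
Ftan Frad Fy My Mrad T [-2.03 -0.24 -5.65  0.46  0.09 -0.1 ] sd [0.31 0.77 0.34 0.03 0.01 0.09]
t 17.4 p [ 0.5725 -0.0552  0.1831] q [-0.348  0.484  1.781  0.184  0.685  1.711] F [-1.23 -5.56 -0.77] M [-1.269  0.42  -0.158] g 0.0095
stand [-0.0185  0.0003  0.0773] ang -0.235 r 0.0794 tilt -0.230 Ftan -2.0 Frad -0.3 Fy -5.4  Mrad 0.122 My 0.561
```

```bash
python3 -c "
from h import *
snap('wrist','w9')
im=cv2.imread('pics/w9.png')[20:380,180:480]; cv2.imwrite('pics/w9z.png',cv2.resize(im,None,fx=1.6,fy=1.6,interpolation=cv2.INTER_CUBIC))
snap('side','s9')
im=cv2.imread('pics/s9.png')[150:270,220:360]; cv2.imwrite('pics/s9z.png',cv2.resize(im,None,fx=5,fy=5,interpolation=cv2.INTER_CUBIC))
"
```

```text
(no output)
```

View pics/w9z.png

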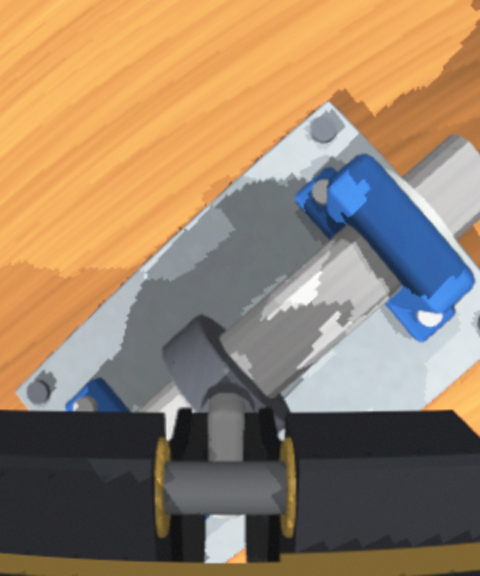

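View pics/s9z.png

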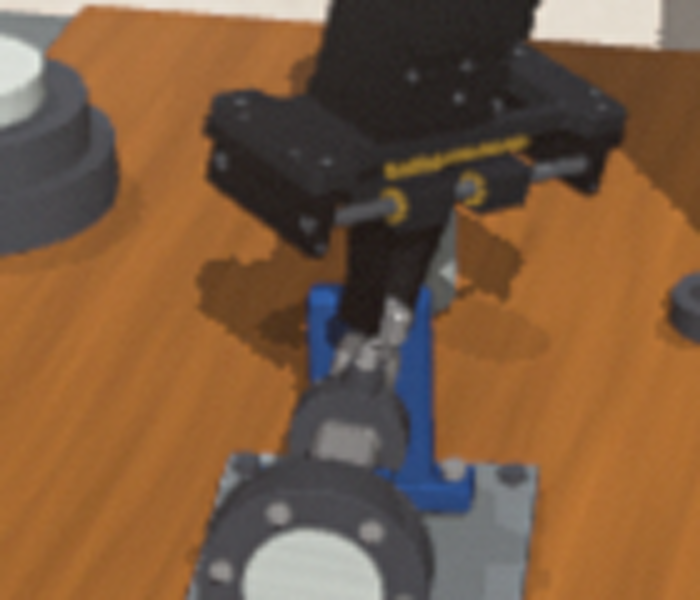

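{"op": "carry_out", "data": {"moves": [[0, 0.17, 0, -0.19, 0.022, 0, 0.02], [0, 0.17, 0, -0.19, 0.022, 0, 0.02], [0, 0.17, 0, -0.19, 0.022, 0, 0.02]]}}

```text
time: 17.8
position: [0.57, -0.0555, 0.1825]
tool_rot: [0.233, -0.597, 0.65, -0.408]
ft_force: [-0.9, -5.5, -1.0]
grip_width: 0.0095
```

```bash
python3 -c "
from h import *
avg(5);o=where()"
```

```text
Ftan Frad Fy My Mrad T [-2.02 -1.03 -5.56  0.48  0.13 -0.08] sd [0.58 0.45 0.58 0.01 0.02 0.16]
t 18.0 p [ 0.5701 -0.0555  0.1825] q [-0.358  0.477  1.808  0.22   0.643  1.671] F [-0.27 -5.06 -1.15] M [-1.321  0.412 -0.2  ] g 0.0098
stand [-0.0207  0.0003  0.0767] ang -0.264 r 0.0795 tilt -0.260 Ftan -1.1 Frad -0.9 Fy -5.0  Mrad 0.132 My 0.559
```

{"op": "carry_out", "data": {"moves": [[0, 0.17, 0, -0.19, 0.022, 0, 0.02], [0, 0.17, 0, -0.19, 0.022, 0, 0.02], [0, 0.17, 0, -0.19, 0.022, 0, 0.02]]}}

```text
time: 18.3
position: [0.5676, -0.0558, 0.1819]
tool_rot: [0.222, -0.592, 0.653, -0.417]
ft_force: [-1.6, -4.5, -0.4]
grip_width: 0.0098
```

```bash
python3 -c "
from h import *
avg(5);o=where()"
```

```text
Ftan Frad Fy My Mrad T [-2.13 -0.53 -4.82  0.52  0.12 -0.07] sd [0.24 0.53 0.49 0.05 0.05 0.09]
t 18.5 p [ 0.5676 -0.0557  0.1819] q [-0.368  0.471  1.835  0.262  0.601  1.625] F [-1.1  -4.82 -0.75] M [-1.306  0.541 -0.209] g 0.0095
stand [-0.023   0.0003  0.0761] ang -0.294 r 0.0795 tilt -0.289 Ftan -1.8 Frad -0.2 Fy -4.7  Mrad 0.153 My 0.685
```

{"op": "carry_out", "data": {"moves": [[0, 0.12, 0, -0.13, 0.015, 0, 0.014], [0, 0.12, 0, -0.13, 0.015, 0, 0.014], [0, 0.12, 0, -0.13, 0.015, 0, 0.014]]}}

```text
time: 18.8
position: [0.5661, -0.0559, 0.1814]
tool_rot: [0.215, -0.588, 0.654, -0.424]
ft_force: [-1.1, -5.1, -2.1]
grip_width: 0.0095
```

```bash
python3 -c "
from h import *
avg(5);o=where()"
```

```text
Ftan Frad Fy My Mrad T [-2.1  -1.03 -4.92  0.54  0.1  -0.03] sd [0.66 0.22 0.37 0.02 0.03 0.16]
t 19.0 p [ 0.566  -0.0559  0.1814] q [-0.375  0.468  1.854  0.296  0.572  1.588] F [-0.66 -5.45 -1.45] M [-1.256  0.521 -0.274] g 0.0093
stand [-0.0245  0.0003  0.0757] ang -0.313 r 0.0796 tilt -0.310 Ftan -1.6 Frad -1.0 Fy -5.3  Mrad 0.103 My 0.659
```

{"op": "carry_out", "data": {"moves": [[0, 0.12, 0, -0.13, 0.015, 0, 0.014], [0, 0.12, 0, -0.13, 0.015, 0, 0.014], [0, 0.12, 0, -0.13, 0.015, 0, 0.014]]}}

```text
time: 19.3
position: [0.5645, -0.0561, 0.1809]
tool_rot: [0.208, -0.585, 0.656, -0.43]
ft_force: [-0.9, -4.9, -1.6]
grip_width: 0.0096
```

```bash
python3 -c "
from h import *
avg(5);o=where()"
```

```text
Ftan Frad Fy My Mrad T [-1.53 -0.75 -5.16  0.53  0.13  0.11] sd [0.51 0.41 0.44 0.03 0.03 0.13]
t 19.5 p [ 0.5644 -0.0561  0.1809] q [-0.382  0.465  1.872  0.333  0.544  1.547] F [-0.55 -4.76 -1.66] M [-1.266  0.541 -0.232] g 0.0094
stand [-0.026   0.0003  0.0752] ang -0.332 r 0.0796 tilt -0.331 Ftan -1.6 Frad -1.2 Fy -4.7  Mrad 0.170 My 0.680
```

{"op": "carry_out", "data": {"moves": [[0, 0.12, 0, -0.13, 0.015, 0, 0.014], [0, 0.12, 0, -0.13, 0.015, 0, 0.014], [0, 0.12, 0, -0.13, 0.015, 0, 0.014]]}}

```text
time: 19.8
position: [0.563, -0.0563, 0.1805]
tool_rot: [0.2, -0.581, 0.657, -0.436]
ft_force: [-0.5, -4.6, -1.5]
grip_width: 0.01
```

```bash
python3 -c "
from h import *
avg(5);o=where()"
```

```text
Ftan Frad Fy My Mrad T [-1.22 -1.2  -4.71  0.46  0.11  0.12] sd [0.28 0.12 0.47 0.04 0.02 0.07]
t 20.0 p [ 0.563  -0.0563  0.1805] q [-0.389  0.462  1.889  0.373  0.518  1.502] F [-0.53 -5.22 -1.6 ] M [-1.188  0.51  -0.307] g 0.0098
stand [-0.0273  0.0002  0.0748] ang -0.350 r 0.0797 tilt -0.351 Ftan -1.6 Frad -1.1 Fy -5.1  Mrad 0.098 My 0.641
```

{"op": "carry_out", "data": {"moves": [[0, 0.12, 0, -0.13, 0.015, 0, 0.014], [0, 0.12, 0, -0.13, 0.015, 0, 0.014], [0, 0.12, 0, -0.13, 0.015, 0, 0.014]]}}

```text
time: 20.3
position: [0.5616, -0.0565, 0.18]
tool_rot: [0.193, -0.578, 0.658, -0.442]
ft_force: [1.5, -4.8, -1.3]
grip_width: 0.0094
```

```bash
python3 -c "
from h import *
avg(5);o=where()"
```

```text
Ftan Frad Fy My Mrad T [ 0.06 -1.13 -4.98  0.36  0.11  0.37] sd [0.36 0.44 0.48 0.04 0.03 0.09]
t 20.5 p [ 0.5616 -0.0565  0.18  ] q [-0.397  0.46   1.907  0.42   0.492  1.451] F [ 0.75 -5.34 -0.47] M [-1.135  0.374 -0.361] g 0.0096
stand [-0.0286  0.0002  0.0744] ang -0.367 r 0.0797 tilt -0.371 Ftan -0.0 Frad -0.5 Fy -5.4  Mrad 0.057 My 0.500
```

{"op": "carry_out", "data": {"moves": [[0, -0.34, 0.01, 0.38, -0.045, 0, -0.04], [0, -0.68, 0.06, 0.76, -0.09, 0, -0.08], [0, -1.03, 0.15, 1.23, -0.141, 0, -0.126], [0, -1.03, 0.15, 1.23, -0.141, 0, -0.126], [0, -1.03, 0.165, 1.23, -0.141, 0.1, -0.126], [0, -1.03, 0.165, 1.23, -0.141, 0.1, -0.126]]}}

```text
time: 21.1
position: [0.5763, -0.0553, 0.1837]
tool_rot: [0.227, -0.631, 0.651, -0.356]
ft_force: [1.5, -3.7, -2.7]
grip_width: 0.01
```

```bash
python3 -c "
from h import *
avg(5);o=where(); Q=R.from_quat(o['tool_rot']).as_matrix(); print('sx,sy in tool',Q.T@sx,Q.T@sy)"
```

```text
Ftan Frad Fy My Mrad T [ 0.79 -4.06 -4.45 -0.    0.03  0.22] sd [0.6  0.75 0.55 0.04 0.03 0.17]
t 21.3 p [ 0.5763 -0.0553  0.1837] q [-0.341  0.499  1.736  0.153  0.761  1.844] F [ 1.79 -4.6  -4.39] M [-1.18  -0.117 -0.237] g 0.0094
stand [-0.015  -0.0002  0.0778] ang -0.190 r 0.0793 tilt -0.182 Ftan 0.4 Frad -4.5 Fy -4.8  Mrad -0.018 My 0.017
sx,sy in tool [-0.7240779   0.18111422  0.66551396] [-0.67256283  0.02846116 -0.73949253]
```

{"op": "carry_out", "data": {"moves": [[0, 0, 0.03, 0, 0, 0.08, 0], [0, 0, 0.05, 0, 0, 0.15, 0], [0, 0, 0.05, 0, 0, 0.15, 0]]}}

```text
time: 21.6
position: [0.5763, -0.0553, 0.1835]
tool_rot: [0.178, -0.656, 0.666, -0.307]
ft_force: [1.5, -4.9, -2.4]
grip_width: 0.0095
```

```bash
python3 -c "
from h import *
avg(5);o=where(); Q=R.from_quat(o['tool_rot']).as_matrix(); print('sx,sy in tool',Q.T@sx,Q.T@sy)"
```

```text
Ftan Frad Fy My Mrad T [-0.   -2.15 -5.09  0.11  0.02  0.1 ] sd [0.33 0.3  0.33 0.02 0.02 0.1 ]
t 21.8 p [ 0.5763 -0.0554  0.1835] q [-0.341  0.499  1.736  0.152  0.761  1.994] F [ 0.64 -4.72 -1.86] M [-1.173  0.066 -0.2  ] g 0.0094
stand [-0.0149 -0.0003  0.0776] ang -0.190 r 0.0790 tilt -0.182 Ftan -0.2 Frad -1.8 Fy -4.8  Mrad 0.013 My 0.198
sx,sy in tool [-0.81518833  0.18087523  0.55022917] [-0.55491742  0.02826359 -0.83142518]
```

{"op": "carry_out", "data": {"moves": [[0, -0.21, 0, 0.143, -0.017, 0, -0.025], [0, -0.21, 0, 0.143, -0.017, 0, -0.025], [0, -0.21, 0, 0.143, -0.017, 0, -0.025]]}}

```text
time: 22.1
position: [0.5788, -0.055, 0.1839]
tool_rot: [0.189, -0.659, 0.665, -0.298]
ft_force: [0.8, -4.9, -1.9]
grip_width: 0.0095
```

```bash
python3 -c "
from h import *
avg(5);o=where()"
```

```text
Ftan Frad Fy My Mrad T [ 0.12 -2.52 -5.33  0.13  0.02  0.16] sd [0.14 0.38 0.49 0.02 0.02 0.05]
t 22.3 p [ 0.5788 -0.0551  0.1838] q [-0.332  0.508  1.709  0.127  0.804  2.023] F [ 1.05 -4.8  -2.69] M [-1.207  0.05  -0.145] g 0.0094
stand [-0.0127 -0.0002  0.0779] ang -0.161 r 0.0789 tilt -0.152 Ftan 0.1 Frad -2.7 Fy -4.9  Mrad 0.037 My 0.186
```

{"op": "carry_out", "data": {"moves": [[0, -0.21, 0, 0.143, -0.017, 0, -0.025], [0, -0.21, 0, 0.143, -0.017, 0, -0.025], [0, -0.21, 0, 0.143, -0.017, 0, -0.025]]}}

```text
time: 22.6
position: [0.5812, -0.0547, 0.1842]
tool_rot: [0.2, -0.662, 0.662, -0.288]
ft_force: [0.4, -5.0, -2.3]
grip_width: 0.0096
```

```bash
python3 -c "
from h import *
avg(5);o=where()"
```

```text
Ftan Frad Fy My Mrad T [-0.12 -2.81 -4.76  0.12  0.05  0.09] sd [0.62 0.44 0.72 0.03 0.03 0.17]
t 22.8 p [ 0.5811 -0.0547  0.1842] q [-0.323  0.518  1.681  0.104  0.847  2.048] F [-0.17 -4.72 -3.3 ] M [-1.212  0.011 -0.09 ] g 0.0099
stand [-0.0104 -0.0001  0.0782] ang -0.133 r 0.0789 tilt -0.122 Ftan -1.1 Frad -3.2 Fy -4.7  Mrad 0.057 My 0.147
```

{"op": "carry_out", "data": {"moves": [[0, -0.21, 0, 0.143, -0.017, 0, -0.025], [0, -0.21, 0, 0.143, -0.017, 0, -0.025], [0, -0.21, 0, 0.143, -0.017, 0, -0.025]]}}

```text
time: 23.1
position: [0.5837, -0.0544, 0.1844]
tool_rot: [-0.21, 0.665, -0.66, 0.278]
ft_force: [0.9, -4.8, -2.4]
grip_width: 0.0096
```

```bash
python3 -c "
from h import *
avg(5);o=where()"
```

```text
Ftan Frad Fy My Mrad T [ 0.18 -2.99 -5.    0.09 -0.01  0.14] sd [0.34 0.56 0.52 0.05 0.04 0.07]
t 23.3 p [ 0.5836 -0.0544  0.1844] q [-0.315  0.529  1.654  0.083  0.89   2.071] F [ 1.5  -4.92 -3.85] M [-1.168 -0.09  -0.097] g 0.0093
stand [-0.0081 -0.0001  0.0785] ang -0.103 r 0.0789 tilt -0.092 Ftan 0.6 Frad -3.9 Fy -5.1  Mrad 0.011 My 0.042
```

{"op": "carry_out", "data": {"moves": [[0, -0.14, 0, 0.095, -0.011, 0, -0.017], [0, -0.14, 0, 0.095, -0.011, 0, -0.017], [0, -0.14, 0, 0.095, -0.011, 0, -0.017]]}}

```text
time: 23.6
position: [0.5851, -0.0542, 0.1846]
tool_rot: [-0.217, 0.667, -0.659, 0.271]
ft_force: [-0.3, -5.3, -2.6]
grip_width: 0.0099
```

```bash
python3 -c "
from h import *
avg(5);o=where()"
```

```text
Ftan Frad Fy My Mrad T [-0.63 -2.7  -5.2   0.14  0.01 -0.04] sd [0.39 0.43 0.25 0.03 0.04 0.11]
t 23.8 p [ 0.5851 -0.0542  0.1846] q [-0.31   0.536  1.635  0.07   0.918  2.085] F [ 0.58 -5.27 -2.49] M [-1.212  0.058 -0.14 ] g 0.0094
stand [-0.0068 -0.0001  0.0786] ang -0.086 r 0.0789 tilt -0.071 Ftan -0.2 Frad -2.5 Fy -5.3  Mrad -0.054 My 0.195
```

{"op": "carry_out", "data": {"moves": [[0, -0.14, 0, 0.095, -0.011, 0, -0.017], [0, -0.14, 0, 0.095, -0.011, 0, -0.017], [0, -0.14, 0, 0.095, -0.011, 0, -0.017]]}}

```text
time: 24.1
position: [0.5867, -0.054, 0.1847]
tool_rot: [-0.225, 0.669, -0.658, 0.264]
ft_force: [-0.1, -5.9, -1.5]
grip_width: 0.0096
```

```bash
python3 -c "
from h import *
avg(6);o=where()"
```

```text
Ftan Frad Fy My Mrad T [-1.31 -2.39 -5.26  0.12  0.   -0.24] sd [0.56 0.44 0.4  0.03 0.04 0.16]
t 24.35 p [ 0.5866 -0.0541  0.1847] q [-0.304  0.544  1.617  0.058  0.947  2.099] F [-1.09 -5.41 -2.76] M [-1.315  0.009 -0.057] g 0.0097
stand [-0.0053 -0.0001  0.0787] ang -0.068 r 0.0789 tilt -0.051 Ftan -1.8 Frad -2.7 Fy -5.3  Mrad 0.009 My 0.157
```

{"op": "carry_out", "data": {"moves": [[0, -0.14, 0, 0.095, -0.011, 0, -0.017], [0, -0.14, 0, 0.095, -0.011, 0, -0.017], [0, -0.14, 0, 0.095, -0.011, 0, -0.017]]}}

```text
time: 24.65
position: [0.588, -0.0539, 0.1848]
tool_rot: [-0.232, 0.671, -0.656, 0.257]
ft_force: [-0.9, -6.0, -1.8]
grip_width: 0.0097
```

```bash
python3 -c "
from h import *
avg(6);o=where()"
```

```text
Ftan Frad Fy My Mrad T [-1.94 -1.81 -5.22  0.12 -0.01 -0.41] sd [0.42 0.56 0.67 0.02 0.02 0.12]
t 24.9 p [ 0.588  -0.0539  0.1848] q [-0.299  0.552  1.599  0.046  0.976  2.111] F [-2.02 -4.77 -2.74] M [-1.245 -0.021 -0.046] g 0.0095
stand [-0.0041 -0.0001  0.0788] ang -0.051 r 0.0789 tilt -0.030 Ftan -2.6 Frad -2.7 Fy -4.5  Mrad -0.009 My 0.120
```

{"op": "carry_out", "data": {"moves": [[0, 0.42, 0.01, -0.285, 0.033, 0, 0.05], [0, 0.83, 0.06, -0.57, 0.067, 0, 0.1], [0, 1.25, 0.13, -0.85, 0.1, 0, 0.15], [0, 1.54, 0.2, -1.04, 0.122, 0, 0.183], [0, 1.54, 0.2, -1.04, 0.122, 0, 0.183], [0, 1.54, 0.2, -1.04, 0.122, 0, 0.183]]}}

```text
time: 25.5
position: [0.57, -0.0558, 0.1822]
tool_rot: [0.153, -0.648, 0.67, -0.329]
ft_force: [0.8, -4.7, -5.5]
grip_width: 0.0092
```

```bash
python3 -c "
from h import *
avg(5);o=where()"
```

```text
Ftan Frad Fy My Mrad T [-1.34 -4.18 -5.02  0.33  0.08 -0.04] sd [0.19 0.7  0.44 0.03 0.03 0.05]
t 25.7 p [ 0.5701 -0.0558  0.1822] q [-0.362  0.481  1.799  0.227  0.664  1.911] F [-0.12 -4.56 -3.58] M [-1.234  0.317 -0.221] g 0.0095
stand [-0.0207  0.      0.0764] ang -0.265 r 0.0791 tilt -0.250 Ftan -1.5 Frad -3.3 Fy -4.5  Mrad 0.081 My 0.455
```

{"op": "carry_out", "data": {"moves": [[0, 0.14, 0, -0.095, 0.011, 0, 0.017], [0, 0.14, 0, -0.095, 0.011, 0, 0.017], [0, 0.14, 0, -0.095, 0.011, 0, 0.017]]}}

```text
time: 26.0
position: [0.5687, -0.056, 0.1818]
tool_rot: [0.146, -0.645, 0.67, -0.336]
ft_force: [-0.5, -6.1, -4.3]
grip_width: 0.0096
```

```bash
python3 -c "
from h import *
avg(5);o=where()"
```

```text
Ftan Frad Fy My Mrad T [-1.8  -3.95 -5.22  0.4   0.08 -0.1 ] sd [0.41 0.46 0.53 0.02 0.03 0.12]
t 26.2 p [ 0.5686 -0.0559  0.1818] q [-0.369  0.477  1.817  0.255  0.635  1.881] F [-0.38 -4.66 -5.04] M [-1.251  0.393 -0.24 ] g 0.0099
stand [-0.0221  0.0001  0.076 ] ang -0.283 r 0.0792 tilt -0.271 Ftan -2.2 Frad -4.6 Fy -4.6  Mrad 0.089 My 0.531
```

{"op": "carry_out", "data": {"moves": [[0, 0.14, 0.01, -0.095, 0.011, 0, 0.017], [0, 0.14, 0.01, -0.095, 0.011, 0, 0.017], [0, 0.14, 0.01, -0.095, 0.011, 0, 0.017]]}}

```text
time: 26.5
position: [0.5672, -0.0561, 0.1814]
tool_rot: [0.138, -0.643, 0.671, -0.343]
ft_force: [0.1, -6.3, -3.4]
grip_width: 0.0096
```

```bash
python3 -c "
from h import *
avg(6);o=where()"
```

```text
Ftan Frad Fy My Mrad T [-1.61 -3.05 -5.74  0.47  0.08  0.03] sd [0.52 0.53 0.53 0.02 0.03 0.15]
t 26.75 p [ 0.5673 -0.0561  0.1814] q [-0.376  0.473  1.835  0.285  0.608  1.848] F [ 0.41 -5.07 -3.2 ] M [-1.177  0.443 -0.219] g 0.0094
stand [-0.0234  0.0001  0.0757] ang -0.300 r 0.0792 tilt -0.291 Ftan -1.1 Frad -3.0 Fy -5.1  Mrad 0.111 My 0.573
```

{"op": "carry_out", "data": {"moves": [[0, 0.14, 0.01, -0.095, 0.011, 0, 0.017], [0, 0.14, 0.01, -0.095, 0.011, 0, 0.017], [0, 0.14, 0.01, -0.095, 0.011, 0, 0.017]]}}

```text
time: 27.05
position: [0.5659, -0.0563, 0.181]
tool_rot: [0.131, -0.64, 0.672, -0.349]
ft_force: [-0.7, -4.5, -2.8]
grip_width: 0.0096
```

```bash
python3 -c "
from h import *
avg(6);o=where()"
```

```text
Ftan Frad Fy My Mrad T [-1.64 -1.03 -4.87  0.54  0.11  0.08] sd [0.77 0.67 0.69 0.05 0.01 0.23]
t 27.3 p [ 0.5659 -0.0563  0.181 ] q [-0.383  0.469  1.852  0.317  0.581  1.812] F [-0.06 -4.8  -0.43] M [-1.147  0.572 -0.242] g 0.0096
stand [-0.0246  0.      0.0753] ang -0.316 r 0.0792 tilt -0.311 Ftan -0.7 Frad -0.2 Fy -4.8  Mrad 0.098 My 0.697
```

{"op": "carry_out", "data": {"moves": [[0, 0.14, 0, -0.095, 0.011, 0, 0.017], [0, 0.14, 0, -0.095, 0.011, 0, 0.017], [0, 0.14, 0, -0.095, 0.011, 0, 0.017]]}}

```text
time: 27.6
position: [0.5645, -0.0565, 0.1806]
tool_rot: [0.124, -0.638, 0.672, -0.355]
ft_force: [0.1, -4.4, -0.7]
grip_width: 0.0098
```

```bash
python3 -c "
from h import *
avg(6);o=where()"
```

```text
Ftan Frad Fy My Mrad T [-1.1   0.38 -4.54  0.6   0.1   0.3 ] sd [0.3  0.62 0.48 0.03 0.03 0.07]
t 27.85 p [ 0.5645 -0.0565  0.1806] q [-0.39   0.466  1.87   0.354  0.554  1.772] F [-1.25 -4.17  0.14] M [-1.122  0.633 -0.195] g 0.0095
stand [-0.0259 -0.      0.0749] ang -0.333 r 0.0793 tilt -0.331 Ftan -1.6 Frad 0.7 Fy -4.0  Mrad 0.155 My 0.756
```

{"op": "carry_out", "data": {"moves": [[0, -0.35, 0.01, 0.24, -0.028, 0, -0.041], [0, -0.7, 0.04, 0.47, -0.055, 0, -0.083], [0, -1.03, 0.09, 0.7, -0.081, 0, -0.121], [0, -1.03, 0.09, 0.7, -0.081, 0, -0.121], [0, -1.03, 0.09, 0.7, -0.081, 0, -0.121]]}}

```text
time: 28.35
position: [0.576, -0.0552, 0.1834]
tool_rot: [0.177, -0.656, 0.666, -0.309]
ft_force: [-0.9, -5.5, -0.5]
grip_width: 0.01
```

```bash
python3 -c "
from h import *
avg(6);o=where()"
```

```text
Ftan Frad Fy My Mrad T [-1.75 -0.3  -4.82  0.48  0.05 -0.  ] sd [0.52 0.22 0.35 0.03 0.02 0.14]
t 28.6 p [ 0.576  -0.0552  0.1834] q [-0.342  0.498  1.739  0.158  0.757  1.988] F [-1.6  -5.36 -0.67] M [-1.138  0.397 -0.183] g 0.0099
stand [-0.0152 -0.0001  0.0775] ang -0.194 r 0.0790 tilt -0.185 Ftan -2.3 Frad -0.3 Fy -5.1  Mrad 0.020 My 0.523
```

{"op": "carry_out", "data": {"moves": [[0.25, 0, 0, 0, 0, 0, 0], [0.25, 0, 0, 0, 0, 0, 0], [0.25, 0, 0, 0, 0, 0, 0], [0.25, 0, 0, 0, 0, 0, 0]]}}

```text
time: 29.0
position: [0.5763, -0.0546, 0.1836]
tool_rot: [0.176, -0.656, 0.666, -0.309]
ft_force: [0.0, -1.0, -0.2]
grip_width: 0.0214
```

```bash
python3 -c "
from h import *
avg(5);o=where()
snap('wrist','w10'); snap('side','s10'); snap('top','t10')
a=cv2.imread('pics/w10.png')[200:380,220:420]; b=cv2.imread('pics/s10.png')[170:260,240:340]
cv2.imwrite('pics/m10.png',np.hstack([cv2.resize(a,(400,360),interpolation=2),cv2.resize(b,(400,360),interpolation=2)]))
"
```

```text
Ftan Frad Fy My Mrad T [-0.03 -0.32 -0.36  0.04 -0.02  0.03] sd [0.21 0.27 0.37 0.02 0.01 0.07]
t 29.2 p [ 0.5764 -0.0551  0.1836] q [-0.342  0.498  1.738  0.158  0.758  1.989] F [ 0.13  0.02 -0.58] M [0.09  0.071 0.014] g 0.0216
stand [-0.0148  0.      0.0777] ang -0.188 r 0.0791 tilt -0.186 Ftan 0.0 Frad -0.6 Fy 0.0  Mrad -0.004 My 0.060
```

View pics/m10.png

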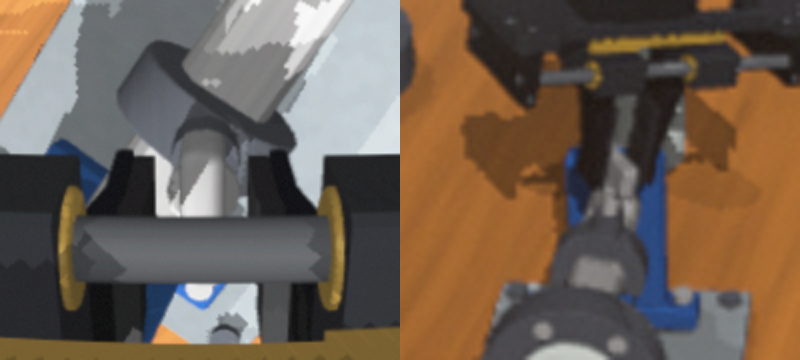

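{"op": "carry_out", "data": {"moves": [[0, 0, 0, 0, 0, 0, 0], [0, 0, 0, 0, 0, 0, 0], [0, 0, 0, 0, 0, 0, 0], [0, 0, 0, 0, 0, 0, 0], [0, 0, 0, 0, 0, 0, 0]], "force": 50}}

```text
time: 29.85
position: [0.5761, -0.0554, 0.1835]
tool_rot: [0.177, -0.656, 0.666, -0.309]
ft_force: [-0.5, -1.7, 0.1]
grip_width: 0.0096
```

```bash
python3 -c "
from h import *
avg(4);o=where()"
```

```text
Ftan Frad Fy My Mrad T [-1.4   0.77 -1.5   0.46  0.06  0.08] sd [0.56 0.37 0.25 0.03 0.03 0.15]
t 30.0 p [ 0.5761 -0.0554  0.1835] q [-0.342  0.498  1.738  0.157  0.758  1.989] F [-1.38 -1.23  0.85] M [-0.319  0.541  0.006] g 0.0093
stand [-0.0151 -0.0003  0.0776] ang -0.192 r 0.0791 tilt -0.185 Ftan -1.3 Frad 1.1 Fy -1.1  Mrad 0.053 My 0.573
```

{"op": "carry_out", "data": {"moves": [[0, 0, 0.015, 0, 0, 0.1, 0], [0, 0, 0.023, 0, 0, 0.15, 0]]}}

```text
time: 30.2
position: [0.5762, -0.0555, 0.1833]
tool_rot: [0.126, -0.677, 0.678, -0.258]
ft_force: [-2.1, -2.1, 0.4]
grip_width: 0.01
```

```bash
python3 -c "
from h import *
where();avg(4)"
```

```text
t 30.2 p [ 0.5762 -0.0555  0.1833] q [-0.342  0.499  1.738  0.157  0.757  2.141] F [-2.13 -2.08  0.44] M [-0.455  0.491  0.106] g 0.01
stand [-0.015  -0.0004  0.0774] ang -0.192 r 0.0789 tilt -0.185 Ftan -2.2 Frad 0.9 Fy -1.8  Mrad 0.177 My 0.540
Ftan Frad Fy My Mrad T [-2.09  1.38 -1.95  0.5   0.09 -0.08] sd [0.41 0.34 0.49 0.02 0.06 0.1 ]
```

{"op": "carry_out", "data": {"moves": [[0, 0, 0.008, 0, 0, 0.05, 0], [0, 0, 0.015, 0, 0, 0.1, 0]]}}

```text
time: 30.55
position: [0.5762, -0.0555, 0.1832]
tool_rot: [-0.092, 0.689, -0.683, 0.224]
ft_force: [-2.1, -2.4, 1.0]
grip_width: 0.0096
```

```bash
python3 -c "
from h import *
where();avg(4)"
```

```text
t 30.55 p [ 0.5762 -0.0555  0.1832] q [-0.342  0.499  1.738  0.157  0.757  2.239] F [-2.13 -2.42  0.98] M [-0.449  0.501  0.103] g 0.0096
stand [-0.015  -0.0004  0.0773] ang -0.192 r 0.0787 tilt -0.185 Ftan -2.2 Frad 1.4 Fy -2.2  Mrad 0.173 My 0.549
Ftan Frad Fy My Mrad T [-1.96  1.37 -2.25  0.51  0.1  -0.03] sd [0.46 0.05 0.54 0.04 0.05 0.11]
```

```bash
cat >> h.py <<'E'
def turn():
    o=robot.get_obs(); Q=R.from_quat(o['tool_rot']).as_matrix(); t=np.arctan2(-Q[:,1]@sx,-Q[2,1]); w=np.cos(t)*sx-np.sin(t)*sz
    print('turn %.3f'%(np.arctan2(-Q[:,0]@sy,Q[:,0]@w)%(2*np.pi)))
E
python3 -c "
from h import *
turn()"
```

```text
turn 2.802
```

{"op": "carry_out", "data": {"moves": [[0, 0, 0.008, 0, 0, 0.05, 0], [0, 0, 0.015, 0, 0, 0.1, 0]]}}

```text
time: 30.9
position: [0.5763, -0.0554, 0.183]
tool_rot: [-0.058, 0.699, -0.687, 0.19]
ft_force: [-2.7, -2.5, 0.7]
grip_width: 0.0098
```

```bash
python3 -c "
from h import *
where();turn();avg(3)"
```

```text
t 30.9 p [ 0.5763 -0.0554  0.183 ] q [-0.342  0.499  1.738  0.157  0.757  2.339] F [-2.73 -2.49  0.7 ] M [-0.508  0.585  0.095] g 0.0098
stand [-0.015  -0.0003  0.0771] ang -0.192 r 0.0786 tilt -0.185 Ftan -2.8 Frad 1.2 Fy -2.2  Mrad 0.174 My 0.638
turn 2.904
Ftan Frad Fy My Mrad T [-2.48  1.31 -2.31  0.59  0.12 -0.09] sd [0.25 0.09 0.23 0.02 0.04 0.08]
```

{"op": "carry_out", "data": {"moves": [[0, 0, 0.008, 0, 0, 0.05, 0], [0, 0, 0.015, 0, 0, 0.1, 0]]}}

```text
time: 31.2
position: [0.5763, -0.0555, 0.1829]
tool_rot: [-0.024, 0.708, -0.689, 0.155]
ft_force: [-3.8, -3.5, 1.5]
grip_width: 0.0095
```

```bash
python3 -c "
from h import *
where();turn();avg(3)"
```

```text
t 31.2 p [ 0.5763 -0.0555  0.1829] q [-0.342  0.499  1.738  0.157  0.756  2.438] F [-3.77 -3.5   1.47] M [-0.721  0.652  0.026] g 0.0095
stand [-0.015  -0.0003  0.077 ] ang -0.192 r 0.0785 tilt -0.185 Ftan -3.8 Frad 2.2 Fy -3.1  Mrad 0.144 My 0.729
turn 3.003
Ftan Frad Fy My Mrad T [-3.09  1.98 -2.67  0.66  0.1  -0.19] sd [0.63 0.37 0.35 0.01 0.04 0.17]
```

{"op": "carry_out", "data": {"moves": [[0, 0, 0.008, 0, 0, 0.05, 0], [0, 0, 0.015, 0, 0, 0.1, 0]]}}

```text
time: 31.5
position: [0.5763, -0.0555, 0.1828]
tool_rot: [0.01, 0.715, -0.689, 0.119]
ft_force: [-3.7, -4.3, 1.5]
grip_width: 0.0093
```

```bash
python3 -c "
from h import *
where();turn();avg(4)"
```

```text
t 31.5 p [ 0.5763 -0.0555  0.1828] q [-0.342  0.499  1.738  0.157  0.756  2.538] F [-3.67 -4.34  1.52] M [-0.714  0.662  0.125] g 0.0093
stand [-0.015  -0.0004  0.0769] ang -0.192 r 0.0784 tilt -0.185 Ftan -3.8 Frad 2.3 Fy -3.9  Mrad 0.240 My 0.739
turn 3.102
Ftan Frad Fy My Mrad T [-3.58  2.67 -3.16  0.71  0.16 -0.27] sd [0.19 0.33 0.75 0.03 0.05 0.07]
```

{"op": "carry_out", "data": {"moves": [[0, 0.08, 0, 0, 0, 0, 0.01], [0, 0.17, 0, -0.01, 0.001, 0, 0.02], [0, 0.17, 0, -0.01, 0.001, 0, 0.02]]}}

```text
time: 31.95
position: [0.575, -0.0556, 0.1826]
tool_rot: [0.018, 0.714, -0.688, 0.127]
ft_force: [-2.0, -2.8, 0.5]
grip_width: 0.0095
```

```bash
python3 -c "
from h import *
where();turn();avg(6)"
```

```text
t 31.95 p [ 0.575  -0.0556  0.1826] q [-0.348  0.494  1.757  0.178  0.726  2.515] F [-2.03 -2.84  0.48] M [-0.693  0.572  0.005] g 0.0095
stand [-0.0161 -0.0003  0.0767] ang -0.207 r 0.0784 tilt -0.207 Ftan -2.2 Frad 0.9 Fy -2.6  Mrad 0.133 My 0.647
turn 3.103
Ftan Frad Fy My Mrad T [-1.65  2.53 -3.04  0.64  0.13  0.18] sd [0.44 0.81 0.47 0.04 0.02 0.14]
```

{"op": "carry_out", "data": {"moves": [[0, 0, 0.004, 0, 0, 0.03, 0], [0, 0, 0.008, 0, 0, 0.05, 0]]}}

```text
time: 32.4
position: [0.5751, -0.0555, 0.1826]
tool_rot: [0.036, 0.717, -0.687, 0.108]
ft_force: [-2.2, -4.8, 2.7]
grip_width: 0.0096
```

```bash
python3 -c "
from h import *
where();turn();avg(4)"
```

```text
t 32.4 p [ 0.5751 -0.0555  0.1826] q [-0.348  0.494  1.756  0.177  0.727  2.569] F [-2.24 -4.81  2.72] M [-0.807  0.538  0.021] g 0.0096
stand [-0.016  -0.0003  0.0767] ang -0.206 r 0.0783 tilt -0.206 Ftan -2.2 Frad 3.2 Fy -4.5  Mrad 0.172 My 0.625
turn 3.156
Ftan Frad Fy My Mrad T [-2.1   3.55 -3.88  0.59  0.16  0.01] sd [0.4  0.32 0.52 0.02 0.04 0.11]
```

{"op": "carry_out", "data": {"moves": [[0, 0, 0.004, 0, 0, 0.03, 0], [0, 0, 0.008, 0, 0, 0.05, 0]]}}

```text
time: 32.75
position: [0.5751, -0.0555, 0.1825]
tool_rot: [0.053, 0.72, -0.686, 0.09]
ft_force: [-1.7, -5.0, 4.7]
grip_width: 0.0095
```

```bash
python3 -c "
from h import *
where();turn();avg(4)"
```

```text
t 32.75 p [ 0.5751 -0.0555  0.1825] q [-0.348  0.494  1.756  0.178  0.727  2.619] F [-1.7  -4.96  4.74] M [-0.848  0.647  0.024] g 0.0095
stand [-0.016  -0.0003  0.0766] ang -0.206 r 0.0783 tilt -0.206 Ftan -1.2 Frad 5.1 Fy -4.7  Mrad 0.181 My 0.738
turn 3.206
Ftan Frad Fy My Mrad T [-1.69  5.02 -3.98  0.62  0.19  0.16] sd [0.49 0.43 0.6  0.03 0.02 0.15]
```

{"op": "carry_out", "data": {"moves": [[0, 0, 0, 0, 0, 0.03, 0], [0, 0, 0, 0, 0, 0.06, 0]]}}

```text
time: 33.1
position: [0.5751, -0.0555, 0.1825]
tool_rot: [0.074, 0.722, -0.684, 0.068]
ft_force: [-2.8, -3.4, 4.3]
grip_width: 0.0097
```

```bash
python3 -c "
from h import *
where();turn();avg(6)"
```

```text
t 33.1 p [ 0.5751 -0.0555  0.1825] q [-0.348  0.494  1.756  0.178  0.727  2.678] F [-2.78 -3.37  4.29] M [-0.854  0.579  0.075] g 0.0097
stand [-0.016  -0.0003  0.0766] ang -0.206 r 0.0783 tilt -0.206 Ftan -2.2 Frad 4.8 Fy -3.0  Mrad 0.234 My 0.672
turn 3.265
Ftan Frad Fy My Mrad T [-1.87  4.69 -3.65  0.61  0.2   0.1 ] sd [0.34 0.44 0.5  0.02 0.03 0.09]
```

{"op": "carry_out", "data": {"moves": [[0, 0, 0, 0, 0, 0.03, 0], [0, 0, 0, 0, 0, 0.05, 0]]}}

```text
time: 33.55
position: [0.5751, -0.0555, 0.1824]
tool_rot: [0.091, 0.724, -0.682, 0.05]
ft_force: [-2.7, -3.4, 4.2]
grip_width: 0.0099
```

```bash
python3 -c "
from h import *
where();turn();avg(6)"
```

```text
t 33.55 p [ 0.5751 -0.0555  0.1824] q [-0.348  0.494  1.756  0.177  0.727  2.728] F [-2.71 -3.42  4.22] M [-0.883  0.585  0.103] g 0.0099
stand [-0.0161 -0.0003  0.0766] ang -0.207 r 0.0782 tilt -0.206 Ftan -2.2 Frad 4.8 Fy -3.1  Mrad 0.267 My 0.681
turn 3.315
Ftan Frad Fy My Mrad T [-1.96  5.18 -3.79  0.57  0.21  0.04] sd [0.46 0.37 0.53 0.03 0.04 0.12]
```

{"op": "carry_out", "data": {"moves": [[0.5, 0, 0, 0, 0, 0, 0], [0.5, 0, 0, 0, 0, 0, 0], [0.5, 0, 0, 0, 0, 0, 0], [0.5, 0, 0, 0, 0, 0, 0], [0.5, 0, -2, 0, 0, 0, 0], [0.5, 0, -6, 0, 0, 0, 0], [0.5, 0, -10, 0, 0, 0, 0], [0.5, 0, -12, 0, 0, 0, 0], [0.5, 0, -12, 0, 0, 0, 0], [0.5, 0, -12, 0, 0, 0, 0]]}}

```text
time: 34.8
position: [0.5506, -0.0613, 0.2994]
tool_rot: [0.09, 0.724, -0.682, 0.05]
ft_force: [-0.4, 0.1, -1.6]
grip_width: 0.0437
```

```bash
python3 -c "
from h import *
where();turn()
snap('wrist','w11'); snap('side','s11'); snap('top','t11')
a=cv2.imread('pics/w11.png')[100:370,200:460]; b=cv2.imread('pics/s11.png')[170:310,230:350]
cv2.imwrite('pics/m11.png',np.hstack([cv2.resize(a,(400,415),interpolation=2),cv2.resize(b,(356,415),interpolation=2)]))
"
```

```text
t 34.8 p [ 0.5506 -0.0613  0.2994] q [-0.376  0.302  1.681  0.147  0.995  2.752] F [-0.43  0.13 -1.61] M [0.063 0.096 0.022] g 0.0437
stand [-0.041  -0.0033  0.1935] ang -0.209 r 0.1978 tilt -0.206 Ftan -0.7 Frad -1.5 Fy 0.2  Mrad 0.007 My 0.088
turn 3.314
```

View pics/m11.png

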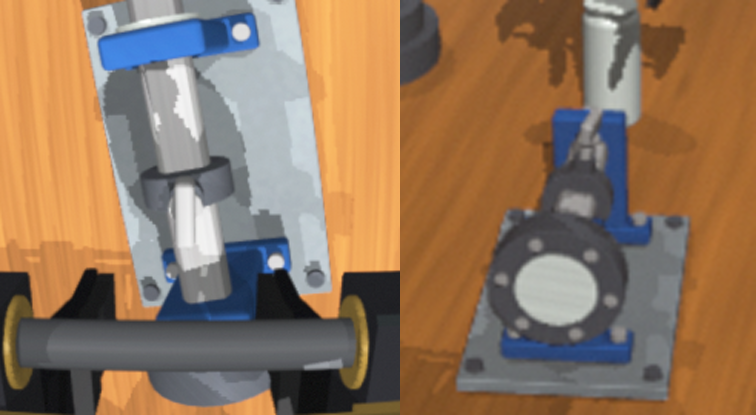

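View pics/t11.png

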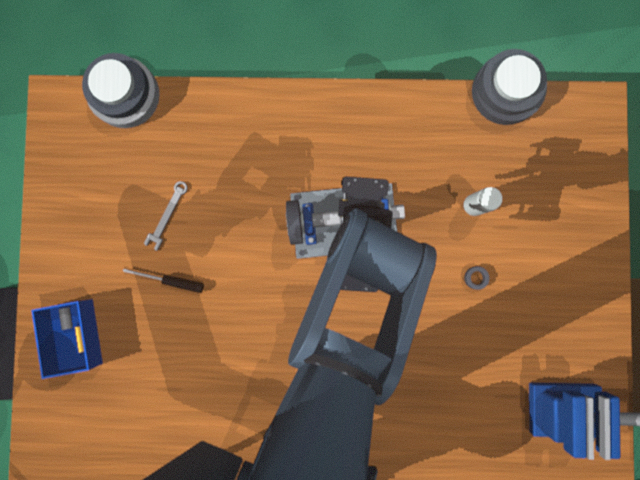

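```bash
python3 - <<'E'
import cv2
im=cv2.imread('pics/w11.png')[110:300,240:370]; im=cv2.resize(im,None,fx=4,fy=4,interpolation=2)
g=cv2.createCLAHE(5,(3,3)).apply(cv2.cvtColor(im,cv2.COLOR_BGR2GRAY)); cv2.imwrite('pics/e11.png',cv2.resize(g,None,fx=.78,fy=.78))
E
```

```text
(no output)
```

View pics/e11.png

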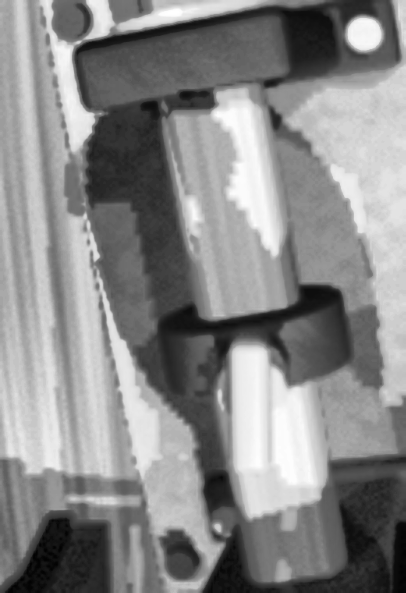

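```bash
python3 -c "
from rig import robot
print(robot.hand_in())"
```

```text
the job is handed in; nothing more can be done
None
```

The stop collar is on the flat, the thumb screw is finger-tight, and the gripper let go. I handed the job in at about 35 s of the 72 s allowed. I could not see the foot itself; seating and clamping are inferred from arm position and wrist forces.

**What I did:**
- **Grip:** I gripped the knob on the third try. The first close caught the flange under the knob. The second pressed outward with about 12 N, so I backed off a little more.
- **Finding the flat:** I swung the collar from about -0.5 rad to upright and screwed in. I felt for the edge stops by rocking at screw 2.3 and 2.55 rad, and checked again at 3.1 with the foot just bearing. The middle of the flat came out at about -0.18, then -0.20, then -0.205 rad.
- **Tightening:** I set the collar at about -0.206 rad and turned the screw to about 3.31 rad.

**Last checks:**
- **Clamping:** turning torque rose from about 0.17 to 0.27 N m. That suggests 60–70 N in total, or 0.35–0.4 rad past first touch.
- **Squareness:** the leftover torque on the collar was near zero, so both edges seem to bear about equally. The last view along the screw shows the flat roughly symmetric.
- **Surroundings:** the final top picture shows the other things on the bench where they were. The arm is clear of the stand.

**What disagreed or stayed uncertain:**
- **Pictures against feel:** the camera estimate of the flat's lean scattered from -0.14 to -0.20 rad, with an average of about -0.16. I trusted the rocking instead.
- **Force readings:** the torque about the shaft was noisy at 0.1 N m or more. Collar friction did not reverse cleanly with direction, so the middle is good to about 0.01 rad and the clamp force is only approximate.
- **First touch:** it came at about 2.95 rad, towards the high end of the stated 2.6–3.0.

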